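# Stack a stepped light baffle in a lens tube

## Robot

A 7-joint arm with a two-finger parallel gripper is mounted at the origin on a cart in front of the work surface, level with it; the furniture and walls round the work are solid. World frame = base frame: x ahead of the robot, y to its left, z up, the work surface at z = 0. Lengths are in m, angles in rad, forces in N, time in s.
With the tool pointing down it reaches from about 0.4 to 0.925 m from the base axis. Payload 4.1 kg.
Tool frame: the origin (TCP) lies at the very end of the fingers, on their centre line; the grasp point (between the pads) lies 19 mm behind it; z points along the fingers, x is the direction in which the jaws open and shut, and the axes are right-handed (so a half turn about z gives the same grasp; the last joint's range is limited). The gripper opens to 85 mm and grips with 20 to 120 N. Pads are 22 mm wide; open, the fingers measure 114 mm over their backs; the gripper's body (76 mm by 85 mm) begins 54 mm behind the grasp point. The pads swing forward as they close: fully open they stand 13 mm farther back than shut.
Start: joints at [1.201, 0.398, 0.045, 1.537, -0.019, 1.207, -0.051], TCP at [0.174, -0.626, 0.209] pointing down, gripper open.
Joint ranges: [-2.82, 2.82], [-0.49, 2.23], [-1.37, 1.46], [0, 2.46], [-1.36, 4.5], [0.23, 2], [-2.94, 2.94]. Speed limits (rad/s): [2.57, 2.57, 3.14, 3.14, 3.14, 3.14, 3.14].

## Interface

Orientations are given as a unit quaternion [w, x, y, z].
In Python, from cell import get_state, read_camera, get_calibration, job_done gives the robot as it stands. The module is installed in compiled form; this text tells all that it offers.
- The arm moves only by the tool arm_command, never from a script. Its argument "motion" is a list of rows, each a list of 2 entries, a list of its own where there are three numbers: the shift along the tool's x, y, z in mm, then the turn, a rotation vector about the tool's x, y, z in degrees. In form: [[[x, y, z], [wx, wy, wz]], ...]. A call has 1 to 5 rows; each row is the pose to reach, as a shift and turn from the pose commanded when the call began, along the tool's axes at that moment; what a row does not reach only later rows make up. A row lasts 1/12 s, in which the tool goes at most 41.7 mm and 7.16 degrees, less where a joint would pass 70% of its speed; a pose out of reach is approached as far as the arm can. A call with a gripper value outside its range is refused whole. "claw" is the opening, from -1 (shut) to 1 (fully open), set as the call begins (left out, the last holds). The fingers move at their own pace and stop on an object; "newtons" is the grip in N (left out, the last holds). Time passes only in rows, so rows that repeat a pose let the fingers close. It gives the time, the measured TCP pose, the force and the opening at its end, in the units of the state.
- get_state(): the state, without advancing time (a new reading comes with each control period).
- read_camera(name): name is "side" or "top" or "wrist"; returns (picture, depth): 400x640x3 uint8, red, green, blue; 400x640 float32, m along the optical axis (not along the pixel's ray), 0 where there is no reading.
- get_calibration(name): a dict with "fx", "fy", "cx", "cy" (pixels), "dist" ([k1, k2, p1, p2, k3] as OpenCV has them; the pictures are not rectified), "view" (4x4, takes a point from world to camera coordinates). Camera axes: x right, y up, looking along -z (the intrinsics and any distortion apply to the point x, -y, -z); pixel columns grow to the right and rows downward; lengths in m; the calibration is good to about 2 mm. A picture is of the moment at which its call begins: read the wrist's pose just before it. get_calibration takes no time and is no camera call; for the wrist camera it gives the pose at the moment of the call.
- job_done(): hands the job in, once; it reports no verdict.
The state is a dict: "time": time; "q": joint angles; "qd": joint speeds; "joint_torque": joint torques, N m; "tool_pos": TCP position; "ee_rot": TCP orientation; "contact_force": force on the tool from outside, world axes, zero at the start; "torque": the same for the moment, N m; "grip_width": finger opening in m.
Only numpy, scipy, OpenCV 4.12 (cv2) and the standard library are available. Lean on these libraries where they do the work, as an engineer would, in place of code of your own. Each camera call takes 0.05 s, during which the arm holds its last target. There are 200 camera calls.

## Task

Build the stepped light baffle: swing the keeper arm well aside from the upright lens tube (about a quarter turn), then drop the three dark rings into the tube one at a time so that they lie flat in one column, the ring with the widest hole at the bottom, the medium one on it and the narrowest on top, bringing each ring down to the tube's mouth before you let go. Then swing the keeper back against its stop so that it lies across the middle of the mouth, and let go. Leave the petri dish, the pen and the dropper bottle where they are.

Things in the scene. Friction and masses are not known exactly. Their poses are not given: they have to be found in the camera images.
- tube_stand: Grey base plate (128 x 84 x 10 mm) fixed to the worktop, carrying the upright aluminium lens tube. Origin: on the tube's axis at worktop height; z up; x points from the tube to the keeper's pivot post, 54 mm away. A 10 mm rest post, 1.5 mm higher than the tube, stands at x = -40 mm.
- tube_floor (a point): Centre of the tube's floor, 10 mm above the worktop. Stacked rings have their centres 7, 21 and 35 mm above it.
- tube_mouth (a point): Centre of the tube's open mouth, level with its rim, 62 mm above the worktop. Tube: smooth polished bore 48 mm, outside 56 mm; over the top 8 mm it flares as a lead-in to a 60 mm opening (68 mm outside). 52 mm deep from rim to floor.
- keeper (a joint): Angle of the keeper, a level arm 5 mm thick, 14 mm wide with a 32 mm round pad, its underside 2 mm above the tube's rim. 0: on its stop, across the mouth (pointing along the stand's -x from the pivot). Grows clockwise seen from above, towards the stand's +y; limit 1.9 rad, clear of the mouth at 1.5. Friction 0.03 N m; stays where left; starts at 0 to 0.25.
- keeper_pivot (a point): Keeper's pivot axis (vertical), at the middle of the arm's thickness, 54 mm from the tube's axis along the stand's x. The post's cap rises 7.5 mm above this point.
- keeper_handle (a point): Middle of the keeper's handle, an upright round black pin 12 mm in diameter and 26 mm tall standing on the free end of the arm, 90 mm from the pivot axis. The arm's top is 13 mm below this point.
- ring_wide_center (a point): Centre (half-way up) of the flat dark-metal baffle ring with the 26 mm hole. Outside diameter 44 mm, height 14 mm, edges bevelled 2 mm, about 50 g. The three rings differ only in the hole (26, 17, 8 mm). Starts lying flat on the worktop, its centre 7 mm up; its z is the ring's axis. It can be gripped across its outside diameter from above.
- ring_medium_center (a point): Centre (half-way up) of the flat dark-metal baffle ring with the 17 mm hole. Outside diameter 44 mm, height 14 mm, edges bevelled 2 mm, about 50 g. The three rings differ only in the hole (26, 17, 8 mm). Starts lying flat on the worktop, its centre 7 mm up; its z is the ring's axis. It can be gripped across its outside diameter from above.
- ring_narrow_center (a point): Centre (half-way up) of the flat dark-metal baffle ring with the 8 mm hole. Outside diameter 44 mm, height 14 mm, edges bevelled 2 mm, about 50 g. The three rings differ only in the hole (26, 17, 8 mm). Starts lying flat on the worktop, its centre 7 mm up; its z is the ring's axis. It can be gripped across its outside diameter from above.
- ring_wide: Same ring as ring_wide_center; origin at the centre of its underside.
- ring_medium: Same ring as ring_medium_center; origin at the centre of its underside.
- ring_narrow: Same ring as ring_narrow_center; origin at the centre of its underside.
- dish: Bystander: clear empty petri dish, 55 mm across, 15 mm high, loose; origin under its centre.
- pen: Bystander: black marker pen lying roughly along y, 132 x 13 mm, loose; origin under its centre.
- bottle: Bystander: glass dropper bottle with black bulb, 33 mm across, 95 mm tall, loose; origin under its centre.
Things that resemble listed ones, but are neither listed nor needed, are in the scene too. Leave any red or yellow look-alike of the ring_medium alone.

How it is judged:
On the way, in this order (a step that is already met when the one before it is completed fails the run):
1. the keeper is swung aside, clear of the mouth (value of joint keeper above 1.2 rad), for 0.1 s.
2. the ring with the widest hole lies flat on the floor of the tube, let go (horizontal distance between ring_wide_center and tube_floor below 0.004 m and z of ring_wide_center in the frame of tube_stand between 0.014 and 0.02 m and angle between the z axis of ring_wide and the z axis of tube_stand, either way round below 0.1 rad and contact force between the fingers and ring_wide below 0.05 N), for 0.2 s.
3. the ring with the medium hole lies flat on the first in the tube, let go (horizontal distance between ring_medium_center and tube_floor below 0.004 m and z of ring_medium_center in the frame of tube_stand between 0.028 and 0.034 m and angle between the z axis of ring_medium and the z axis of tube_stand, either way round below 0.1 rad and contact force between the fingers and ring_medium below 0.05 N), for 0.2 s.
4. the ring with the narrowest hole lies flat on top of the column in the tube, let go (horizontal distance between ring_narrow_center and tube_floor below 0.004 m and z of ring_narrow_center in the frame of tube_stand between 0.042 and 0.048 m and angle between the z axis of ring_narrow and the z axis of tube_stand, either way round below 0.1 rad and contact force between the fingers and ring_narrow below 0.05 N), for 0.2 s.
At the end, for the whole second after the job is handed in: The rings lie flat in the tube in one column, widest hole lowest, narrowest on top (within 4 mm of its axis, 3 mm of their height in a tight stack, tilted under 0.1 rad); the keeper is back across the mouth (under 0.10 rad); all is at rest (horizontal distance between each of ring_wide_center, ring_medium_center, ring_narrow_center and tube_floor below 0.004 m and z of ring_wide_center in the frame of tube_stand between 0.014 and 0.02 m and angle between the z axis of each of ring_wide, ring_medium, ring_narrow and the z axis of tube_stand, either way round below 0.1 rad and z of ring_medium_center in the frame of tube_stand between 0.028 and 0.034 m and z of ring_narrow_center in the frame of tube_stand between 0.042 and 0.048 m and value of joint keeper below 0.1 rad and linear speed of each of ring_wide, ring_medium, ring_narrow below 0.02 m/s and velocity of joint keeper between -0.05 and 0.05 rad/s); the robot touches nothing.
It fails at once if a bystander (dish, pen or bottle) is pushed more than 30 mm (distance of any of dish, pen, bottle from where it was at the start of the episode above 0.03 m).
It fails at once if a ring is dropped into the tube from well above its mouth (it falls faster than 1.3 m/s) ((linear speed of ring_wide above 1.3 m/s and horizontal distance between ring_wide_center and tube_floor below 0.03 m) or (linear speed of ring_medium above 1.3 m/s and horizontal distance between ring_medium_center and tube_floor below 0.03 m) or (linear speed of ring_narrow above 1.3 m/s and horizontal distance between ring_narrow_center and tube_floor below 0.03 m)).
It also fails if it takes over 72 s, if anything falls off the work surface, if the arm or the gripper's body presses on something with over 40 N, if the wrist force passes 120 N, or if a joint passes its speed limit or range.

## Working session

There is one attempt and no reset: what is moved stays moved. The work goes in short steps, Python scripts to look and compute and a tool call to move; the robot and the scene stay as the last step left them, time stands still between calls to the robot, and variables do not carry over. Pictures are saved under pics/ and viewed, about 8 in all and at most 12, crops included, and the job is handed in when it is done.

Besides the shell and the picture viewer there is one more tool, called after "Call:" by a JSON object that holds its "api" and its "payload". arm_command: Moves the arm, as the interface text tells. Its arguments: {"type":"object","properties":{"motion":{"type":"array"},"claw":{"type":"number"},"newtons":{"type":"number"}},"required":["motion"]}

```bash
mkdir -p pics; cat > h.py <<'E'
import numpy as np, cv2
from cell import *
def K(c): return np.array([[c['fx'],0,c['cx']],[0,c['fy'],c['cy']],[0,0,1.]])
F=np.diag([1.,-1,-1])
def save(name,fn):
    c=get_calibration(name); p,d=read_camera(name)
    cv2.imwrite('pics/'+fn+'.png',p[:,:,::-1]); np.savez('pics/'+fn+'.npz',p=p,d=d,**{k:np.array(v) for k,v in c.items()})
    return p,d,c
def load(fn):
    z=np.load('pics/'+fn+'.npz'); return z['p'],z['d'],{k:z[k] for k in ('fx','fy','cx','cy','dist','view')}
def cloud(d,c):
    h,w=d.shape; v,u=np.mgrid[:h,:w]; uv=np.stack([u,v],-1).reshape(-1,1,2).astype(np.float64)
    n=cv2.undistortPoints(uv,K(c),np.array(c['dist'],float)).reshape(h,w,2)
    P=np.concatenate([n,np.ones((h,w,1))],-1)*d[...,None]
    V=np.array(c['view']); return (P@F-V[:3,3])@V[:3,:3]
def onplane(px,z,c):
    n=cv2.undistortPoints(np.array(px,float).reshape(-1,1,2),K(c),np.array(c['dist'],float)).reshape(-1,2)
    V=np.array(c['view']); r=np.c_[n,np.ones(len(n))]@F@V[:3,:3]; o=-V[:3,:3].T@V[:3,3]
    return o+r*((z-o[2])/r[:,2])[:,None]
def proj(X,c):
    V=np.array(c['view']); p=(np.atleast_2d(X)@V[:3,:3].T+V[:3,3])@F
    return cv2.projectPoints(p,np.zeros(3),np.zeros(3),K(c),np.array(c['dist'],float))[0].reshape(-1,2)
E
python3 - <<'E'
from h import *
s=get_state();print(s)
p,d,c=save('top','top0'); V=np.array(c['view']);print(-V[:3,:3].T@V[:3,3],c['fx'],c['dist'])
p2,d2,c2=save('side','side0');V=np.array(c2['view']);print(-V[:3,:3].T@V[:3,3])
E
```

```text
{'time': 0.0, 'q': array([ 1.20103418,  0.39917865,  0.04500616,  1.53788557, -0.01871667,
        1.20688871, -0.05066913]), 'qd': array([-1.73343622e-05,  4.78655210e-04,  9.13445475e-04, -1.33960473e-03,
       -1.38802840e-03,  1.06329364e-03, -2.93165750e-04]), 'joint_torque': array([ 6.65501352e-05, -4.75129509e+01,  1.36468973e+00, -2.54225886e+01,
        1.16610670e-02,  9.64758103e-03,  9.84153729e-06]), 'tool_pos': array([ 0.17371095, -0.62565393,  0.20746908]), 'ee_rot': array([-5.43010564e-04,  7.96122234e-01, -6.05135067e-01, -8.03183731e-04]), 'contact_force': array([ 0.74017768, -0.32386524,  0.4653036 ]), 'torque': array([ 0.0304173 , -0.03873082, -0.00176997]), 'grip_width': 0.08528705515293408}
[ 0.31871236 -0.1681117   1.00961509] 450.77537909442475 [-0.02684225  0.          0.          0.          0.        ]
[0.53344205 0.5845969  0.49115603]
```

View pics/top0.png

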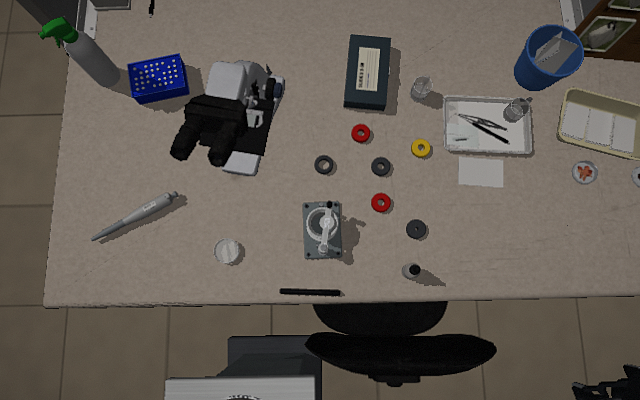

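View pics/side0.png

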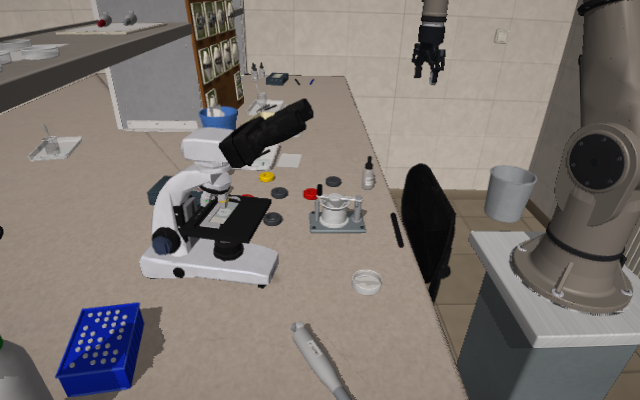

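The top view shows dark rings at about (324,165), (380,167) and (416,229). The stand is at (322,230), with its pivot post at about (323,250) and the keeper handle at (330,205). The red and yellow rings are look-alikes. The dish is at (228,251), the pen at (310,292) and the bottle at (411,270). Next I'll measure.

```bash
python3 - <<'E'
from h import *
p,d,c=load('top0'); W=cloud(d,c)
g=p.max(2).astype(int)
for n,(u,v) in dict(A=(324,165),B=(380,167),C=(416,229)).items():
    s=np.s_[v-14:v+15,u-14:u+15]; w=W[s]; m=w[...,2]>0.008
    ys,xs=np.nonzero(m); q=np.c_[xs+u-14,ys+v-14].astype(np.float32)
    hull=cv2.convexHull(q); (cx,cy),r=cv2.minEnclosingCircle(q)
    e=cv2.fitEllipse(hull)
    print(n,len(q),(cx,cy,r),e, onplane([(cx,cy),e[0]],0.013,c).round(4).tolist(),'hole area px', int((~m)[8:21,8:21].sum()), 'zmed',np.median(w[m][:,2]).round(4),'ground',np.median(w[~m][:,2]).round(4))
# stand
for (lo,hi) in ((.005,.016),(.055,.0635),(.064,.072),(.073,.098)):
    m=(W[...,2]>lo)&(W[...,2]<hi); m[:195]=0;m[270:]=0;m[:,:290]=0;m[:,355:]=0
    q=W[m]; print(lo,hi,m.sum(),q.mean(0).round(4),q.min(0).round(4),q.max(0).round(4))
    if lo==.005: print(cv2.minAreaRect(q[:,:2].astype(np.float32)*1000))
z=cv2.resize(p[145:265,295:435],None,fx=5,fy=5,interpolation=cv2.INTER_CUBIC)
cv2.imwrite('pics/c1.png',z[:,:,::-1])
for n,u,v in(('dish',228,251),('bottle',411,270),('pen',310,292)): print(n,onplane([(u,v)],.01,c).round(3))
E
```

```text
A 189 (321.6428527832031, 163.5, 10.932642936706543) ((322.5032958984375, 163.68966674804688), (17.389604568481445, 21.93885612487793), 85.11649322509766) [[0.6152, -0.184, 0.013], [0.6147, -0.186, 0.013]] hole area px 90 zmed 0.0125 ground -0.0006
B 240 (377.0, 168.0, 14.14223575592041) ((377.3225402832031, 168.12815856933594), (19.028112411499023, 28.187353134155273), 49.79111862182617) [[0.6018, -0.3108, 0.013], [0.6015, -0.3116, 0.013]] hole area px 39 zmed 0.0127 ground -0.0009
C 290 (415.0339050292969, 228.2203369140625, 10.968414306640625) ((415.8064880371094, 227.9840087890625), (18.48794174194336, 21.381065368652344), 129.89578247070312) [[0.4606, -0.3889, 0.013], [0.4611, -0.3907, 0.013]] hole area px 11 zmed 0.0128 ground -0.0012
0.005 0.016 1219 [ 0.4555 -0.1779  0.0094] [ 0.3999 -0.2229  0.005 ] [ 0.5283 -0.1372  0.0159]
((464.3752746582031, -180.2946319580078), (127.77521514892578, 83.82459259033203), 1.3374003171920776)
0.055 0.0635 288 [ 0.4749 -0.1781  0.0594] [ 0.4156 -0.2131  0.0551] [ 0.5152 -0.1468  0.0635]
0.064 0.072 384 [ 0.4584 -0.1876  0.0679] [ 0.4068 -0.2109  0.0641] [ 0.5099 -0.1492  0.072 ]
0.073 0.098 56 [ 0.4705 -0.1904  0.0837] [ 0.4126 -0.2006  0.073 ] [ 0.5105 -0.1754  0.0963]
dish [[0.419 0.028 0.01 ]]
bottle [[ 0.369 -0.375  0.01 ]]
pen [[ 0.326 -0.152  0.01 ]]
```

View pics/c1.png

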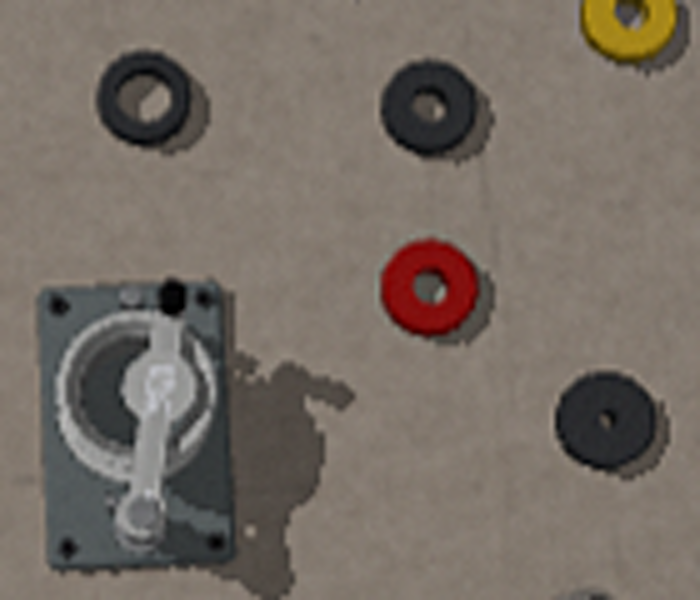

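The crop confirms the holes: left ring (145,98) is the widest, middle (430,108) is medium and right (607,420) is the narrowest. The tube mouth is at about (137,393), the pivot cap at (143,515) and the handle at (173,297). Next I'll refine these positions.

```bash
python3 - <<'E'
from h import *
p,d,c=load('top0'); hsv=cv2.cvtColor(p,cv2.COLOR_RGB2HSV)
for n,(u,v) in dict(A=(324,165),B=(381,166),C=(416,229)).items():
    s=np.s_[v-13:v+14,u-13:u+14]; q=p[s].astype(int)
    m=((q.max(2)<75)&(q[...,0]-q[...,2]<12)).astype(np.uint8)
    cs,_=cv2.findContours(m,cv2.RETR_EXTERNAL,cv2.CHAIN_APPROX_NONE); k=max(cs,key=cv2.contourArea)
    e=cv2.fitEllipse(cv2.convexHull(k)); ctr=np.array(e[0])+[u-13,v-13]
    print(n,ctr.round(2),np.round(e[1],1),onplane([ctr],.0125,c).round(4), m.sum())
f=lambda u,v,z:onplane([(295+u/5-.4,145+v/5-.4)],z,c).round(4)[0]
print('tube',f(137,393,.062),'cap',f(143,515,.074),'pin',f(173,297,.095),'rest',f(130,296,.0635))
W=cloud(d,c)
# tube rim: points z .0595-.0635 circle fit
m=(W[...,2]>.058)&(W[...,2]<.0632); m[:207]=0;m[242:]=0;m[:,:304]=0;m[:,340:]=0
P=W[m][:,:2]; from scipy.optimize import least_squares
r=least_squares(lambda x:np.hypot(*(P-x[:2]).T)-x[2],[.464,-.18,.032],loss='soft_l1',f_scale=.001);print(len(P),r.x)
E
```

```text
A [323.47 164.51] [18.8 19.3] [[ 0.6129 -0.1882  0.0125]] 234
B [380.49 166.45] [19.1 19.3] [[ 0.6055 -0.3191  0.0125]] 281
C [415.87 229.07] [19.3 20.3] [[ 0.4587 -0.3908  0.0125]] 317
tube [ 0.4687 -0.1809  0.062 ] cap [ 0.4155 -0.182   0.074 ] pin [ 0.5033 -0.1963  0.095 ] rest [ 0.5105 -0.1789  0.0635]
197 [ 0.47137592 -0.18007584  0.03070723]
```

Call:
{"api": "arm_command", "payload": {"motion": [[[-20,-27,0],[0,0,0]],[[-45,-60,0],[0,0,0]],[[-70,-93,0],[0,0,0]],[[-95,-126,0],[0,0,0]],[[-120,-159,0],[0,0,0]]], "claw": -0.3, "newtons": 20}}

```text
time: 0.52
tool_pos: [0.2956, -0.4662, 0.2081]
ee_rot: [-0.0, 0.796, -0.605, -0.0]
contact_force: [0.6, -0.0, 0.8]
grip_width: 0.0301
```

Call:
{"api": "arm_command", "payload": {"motion": [[[-25,-33,0],[0,0,0]],[[-50,-66,0],[0,0,0]],[[-75,-99,0],[0,0,0]],[[-100,-132,0],[0,0,0]],[[-125,-165,0],[0,0,0]]]}}

```text
time: 0.93
tool_pos: [0.4211, -0.3017, 0.2083]
ee_rot: [0.0, 0.796, -0.605, -0.0]
contact_force: [1.4, -1.3, -0.2]
grip_width: 0.0299
```

Call:
{"api": "arm_command", "payload": {"motion": [[[-22,-30,0],[0,0,4]],[[-44,-60,0],[0,0,9]],[[-64,-85,0],[0,0,13]],[[-77,-102,0],[0,0,15.5]],[[-82,-108,0],[0,0,15.5]]]}}

```text
time: 1.35
tool_pos: [0.5048, -0.1911, 0.2083]
ee_rot: [-0.001, 0.709, -0.705, -0.0]
contact_force: [-0.1, -0.3, -0.5]
grip_width: 0.0297
```

```bash
python3 - <<'E'
from h import *
s=get_state(); print(s['time'],s['tool_pos'],s['ee_rot'],s['grip_width'],s['contact_force'],s['qd'].round(3))
p,d,c=save('wrist','w1'); print(proj([[.4155,-.182,.074],[.47,-.1805,.062],[.5033,-.1963,.095],s['tool_pos']],c).round(1))
E
```

```text
1.35 [ 0.50477197 -0.19114905  0.2082545 ] [-9.31619207e-04  7.09320579e-01 -7.04885281e-01 -4.34801693e-04] 0.02968631836815384 [-0.0953734  -0.30410018 -0.48372673] [-0.082  0.03  -0.005 -0.035  0.053  0.026 -0.089]
[[313.7 259. ]
 [312.7 212.8]
 [326.9 192.5]
 [322.5 233.7]]
```

View pics/w1.png

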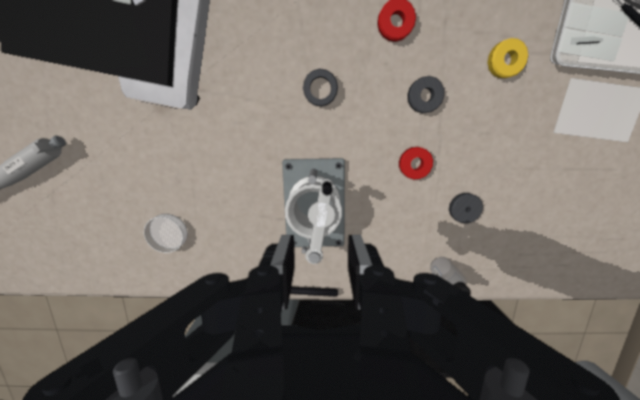

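The wrist view shows the pin top at (326.5,187), the cap at (315,256), the tube mouth at (313,209), and rings at (321,87), (426,94) and (466,208). I'll cross-check these against the top estimates.

```bash
python3 - <<'E'
from h import *
p,d,c=load('w1'); V=c['view'];print('cam',-V[:3,:3].T@V[:3,3])
for n,u,v,z in(('pin',326.5,187,.095),('cap',315,256,.074),('tube',313,209,.062),('A',320.5,87.5,.013),('B',426,94.5,.013),('C',466,208,.013)): print(n,onplane([(u,v)],z,c).round(4)[0])
W=cloud(d,c)
def b(lo,hi,x0,x1,y0,y1):
    m=(W[...,2]>lo)&(W[...,2]<hi)&(W[...,0]>x0)&(W[...,0]<x1)&(W[...,1]>y0)&(W[...,1]<y1); q=W[m]
    return len(q),q.min(0).round(4),q.max(0).round(4),((q.min(0)+q.max(0))/2).round(4),np.median(q,0).round(4)
print('pin',b(.088,.105,.48,.53,-.23,-.16));print('cap',b(.071,.08,.39,.44,-.2,-.16))
print('plate',b(.007,.013,.38,.56,-.25,-.12))
for n,x,y in(('A',.613,-.188),('B',.605,-.319),('C',.459,-.391)): print(n,b(.009,.017,x-.03,x+.03,y-.03,y+.03))
print(p[185:190:2,326])
E
```

```text
cam [ 0.57409344 -0.18984385  0.37300353]
pin [ 0.5092 -0.1958  0.095 ]
cap [ 0.4195 -0.1835  0.074 ]
tube [ 0.4747 -0.1809  0.062 ]
A [ 0.6145 -0.1888  0.013 ]
B [ 0.6075 -0.3184  0.013 ]
C [ 0.4618 -0.3895  0.013 ]
pin (101, array([ 0.5003, -0.2017,  0.0887]), array([ 0.5107, -0.1901,  0.0955]), array([ 0.5055, -0.1959,  0.0921]), array([ 0.5058, -0.1954,  0.0942]))
cap (98, array([ 0.4105, -0.1883,  0.0715]), array([ 0.4244, -0.175 ,  0.0753]), array([ 0.4175, -0.1817,  0.0734]), array([ 0.418 , -0.1811,  0.0732]))
plate (2413, array([ 0.4007, -0.2225,  0.007 ]), array([ 0.5269, -0.1377,  0.0129]), array([ 0.4638, -0.1801,  0.01  ]), array([ 0.4944, -0.178 ,  0.0095]))
A (705, array([ 0.593 , -0.2091,  0.0092]), array([ 0.6366, -0.1661,  0.0156]), array([ 0.6148, -0.1876,  0.0124]), array([ 0.6152, -0.1881,  0.0131]))
B (930, array([ 0.5859, -0.3417,  0.009 ]), array([ 0.6299, -0.2979,  0.0163]), array([ 0.6079, -0.3198,  0.0127]), array([ 0.6082, -0.3186,  0.0131]))
C (719, array([ 0.4392, -0.4128,  0.0092]), array([ 0.4817, -0.3701,  0.0155]), array([ 0.4605, -0.3914,  0.0124]), array([ 0.4616, -0.3902,  0.0132]))
[[19 19 20]
 [24 23 26]
 [21 21 23]]
```

Call:
{"api": "arm_command", "payload": {"motion": [[[2,0,25],[0,0,0]],[[4,-1,60],[0,0,0]],[[5,-1,95],[0,0,0]],[[5,-1,123],[0,0,0]],[[5,-1,136],[0,0,0]]]}}

```text
time: 1.82
tool_pos: [0.4991, -0.2023, 0.0684]
ee_rot: [-0.002, -0.707, 0.708, 0.003]
contact_force: [-0.1, 0.3, -0.3]
grip_width: 0.0298
```

Call:
{"api": "arm_command", "payload": {"motion": [[[0,0,0],[0,0,0]],[[0,0,0],[0,0,0]],[[0,0,0],[0,0,0]],[[0,0,0],[0,0,0]]], "claw": -1}}

```text
time: 2.15
tool_pos: [0.5042, -0.2019, 0.0738]
ee_rot: [0.0, -0.707, 0.707, -0.001]
contact_force: [0.4, 0.5, 1.1]
grip_width: -0.0001
```

```bash
python3 - <<'E'
from h import *
s=get_state(); print(s['time'],s['tool_pos'],s['grip_width'],s['contact_force'])
p,d,c=save('side','s2'); u,v=proj(s['tool_pos'],c)[0].astype(int); print(u,v)
p2,_,_=save('wrist','w2'); 
a=cv2.resize(p[v-50:v+50,u-50:u+50],(400,400),interpolation=cv2.INTER_CUBIC)
b=cv2.resize(p2[150:290,250:390],(400,400),interpolation=cv2.INTER_CUBIC)
cv2.imwrite('pics/c2.png',np.hstack([a,b])[:,:,::-1])
E
```

```text
2.15 [ 0.50422526 -0.2018793   0.07378901] -7.570508727824222e-05 [0.41578377 0.49416782 1.07883832]
319 191
```

View pics/c2.png

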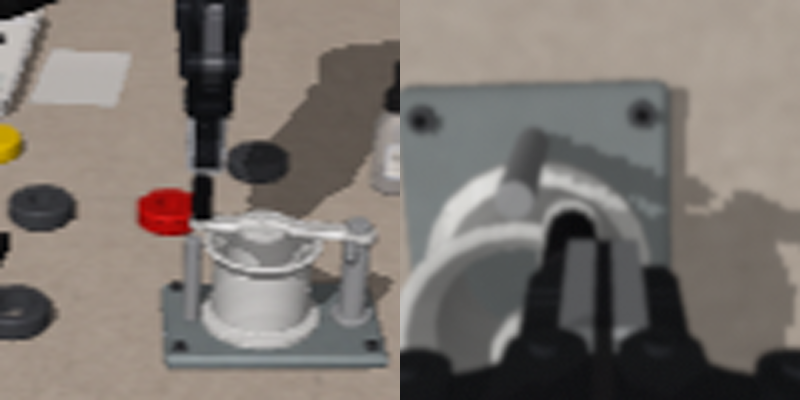

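The side crop shows shut fingertips at (205,165), above or behind the pin at (203,175–215). The wrist crop shows the pin's top at (572,215), up and left of the shut pads. I'll check depths.

```bash
python3 - <<'E'
from h import *
p,d,c=load('w2'); W=cloud(d,c)
for n,u,v in(('pinTop',572,212),('pin2',572,225),('pin3',565,235),('padL',580,260),('padR',622,260),('pads',600,330),('fingL',548,280),('rest',515,195)):
    x=250+(u-400)*.35; y=150+v*.35; print(n,(x,y),W[int(y),int(x)].round(4),d[int(y),int(x)])
p,d,c=load('s2'); W=cloud(d,c); u0,v0=319,191
for n,u,v in(('finger',200,100),('tip',205,150),('tip',205,163),('pin',200,185),('pin',203,205),('pin',203,195),('pad',208,155)):
    x=u0-50+u/4;y=v0-50+v/4; print(n,(x,y),W[int(y),int(x)].round(4))
W0=cloud(*load('side0')[1:]); q=W0[(W0[...,2]>.075)&(W0[...,2]<.11)&(abs(W0[...,0]-.505)<.03)&(abs(W0[...,1]+.195)<.03)];print(len(q),q.min(0),q.max(0))
E
```

```text
pinTop (310.2, 224.2) [ 0.511  -0.1937  0.0717] 0.17844786
pin2 (310.2, 228.75) [ 0.5117 -0.194   0.0805] 0.16983132
pin3 (307.75, 232.25) [ 0.5116 -0.1925  0.0867] 0.1638138
padL (313.0, 241.0) [ 0.5161 -0.1966  0.1098] 0.14040847
padR (327.7, 241.0) [ 0.5162 -0.2038  0.1099] 0.14025216
pads (320.0, 265.5) [ 0.5157 -0.2002  0.1337] 0.1175128
fingL (301.8, 248.0) [ 0.513  -0.1906  0.1114] 0.13963394
rest (290.25, 218.25) [ 0.5122 -0.1799  0.0633] 0.18620533
finger (319.0, 166.0) [ 0.509  -0.1742  0.1509]
tip (320.25, 178.5) [ 0.5055 -0.189   0.1151]
tip (320.25, 181.75) [ 0.5053 -0.1897  0.1073]
pin (319.0, 187.25) [ 0.5071 -0.1897  0.0922]
pin (319.75, 192.25) [ 0.5068 -0.1911  0.0787]
pin (319.75, 189.75) [ 0.5071 -0.1886  0.0877]
pad (321.0, 179.75) [ 0.5029 -0.196   0.1092]
48 [ 0.49969736 -0.20141992  0.07527851] [ 0.51121683 -0.19038527  0.09474586]
```

```bash
python3 - <<'E'
from h import *
p,d,c=load('s2'); W=cloud(d,c)
for v in range(172,198): print(v,[ (W[v,u]*1000).round().astype(int).tolist()+[int(p[v,u].max())] for u in (317,320,323)])
p,d,c=load('w2'); W=cloud(d,c); V=c['view'];print(-V[:3,:3].T@V[:3,3])
for v in range(222,246,2): print(v,[ (W[v,u]*1000).round().astype(int).tolist() for u in (310,315,320,326)])
E
```

```text
172 [[512, -194, 128, 110], [506, -193, 128, 31], [499, -192, 128, 40]]
173 [[512, -198, 123, 109], [506, -191, 126, 20], [499, -190, 127, 40]]
174 [[512, -196, 122, 109], [506, -189, 125, 20], [499, -186, 127, 40]]
175 [[512, -198, 118, 109], [506, -191, 122, 21], [499, -190, 122, 39]]
176 [[512, -196, 117, 111], [506, -188, 121, 24], [499, -189, 120, 56]]
177 [[512, -194, 115, 111], [506, -189, 118, 30], [499, -190, 117, 58]]
178 [[512, -198, 111, 111], [506, -189, 115, 30], [499, -189, 115, 58]]
179 [[512, -196, 109, 111], [505, -194, 110, 32], [499, -190, 112, 59]]
180 [[512, -196, 107, 87], [505, -191, 109, 27], [499, -189, 110, 56]]
181 [[512, -196, 104, 84], [505, -190, 107, 26], [499, -190, 107, 54]]
182 [[512, -196, 102, 83], [505, -189, 105, 23], [499, -188, 106, 53]]
183 [[512, -199, 98, 126], [505, -197, 99, 97], [498, -195, 100, 97]]
184 [[506, -388, -1, 123], [505, -197, 96, 88], [498, -195, 97, 146]]
185 [[506, -380, 0, 90], [505, -195, 95, 24], [490, -382, -1, 157]]
186 [[512, -195, 92, 59], [505, -189, 95, 16], [490, -377, -1, 158]]
187 [[512, -195, 90, 57], [505, -1
[... 957 characters left out ...]
, 21], [488, -205, 16]]
228 [[512, -194, 80], [510, -197, 77], [490, -200, 26], [486, -205, 15]]
230 [[511, -194, 82], [510, -197, 79], [491, -200, 31], [484, -205, 15]]
232 [[511, -194, 86], [510, -197, 83], [490, -200, 35], [484, -205, 19]]
234 [[511, -194, 89], [510, -197, 86], [491, -200, 40], [483, -205, 22]]
236 [[516, -195, 103], [516, -198, 102], [516, -200, 103], [516, -203, 103]]
238 [[516, -195, 105], [516, -198, 107], [516, -200, 107], [516, -203, 106]]
240 [[516, -195, 109], [516, -198, 109], [516, -200, 109], [516, -203, 108]]
242 [[516, -195, 111], [516, -198, 111], [516, -200, 111], [516, -203, 110]]
244 [[516, -195, 114], [516, -198, 112], [516, -200, 114], [516, -203, 113]]
```

Both cameras put the shut fingertips at z ≈ 0.098–0.100 while the reported TCP z is 0.074. So the real tips sit about 24 mm behind the reported TCP, and the jaws closed just above the pin. I'll open, centre, go lower with care and close again.

Call:
{"api": "arm_command", "payload": {"motion": [[[0,0,0],[0,0,0]],[[-6,-1,0],[0,0,0]],[[-6,-1,0],[0,0,0]],[[-6,-1,0],[0,0,0]]], "claw": -0.3}}

```text
time: 2.58
tool_pos: [0.5053, -0.194, 0.0729]
ee_rot: [-0.0, 0.708, -0.706, 0.0]
contact_force: [-0.7, -0.3, -0.2]
grip_width: 0.0301
```

Call:
{"api": "arm_command", "payload": {"motion": [[[0,0,6],[0,0,0]],[[0,0,12],[0,0,0]],[[0,0,18],[0,0,0]],[[0,0,22],[0,0,0]],[[0,0,22],[0,0,0]]]}}

```text
time: 3.0
tool_pos: [0.5035, -0.1944, 0.049]
ee_rot: [0.001, 0.707, -0.707, -0.001]
contact_force: [-0.4, -0.0, -0.4]
grip_width: 0.0296
```

Call:
{"api": "arm_command", "payload": {"motion": [[[0,0,0],[0,0,0]],[[0,0,0],[0,0,0]],[[0,0,0],[0,0,0]]], "claw": -1}}

```text
time: 3.25
tool_pos: [0.5046, -0.1947, 0.0504]
ee_rot: [0.0, 0.707, -0.707, 0.0]
contact_force: [-0.7, 0.1, -2.6]
grip_width: 0.011
```

```bash
python3 - <<'E'
from h import *
s=get_state(); print(s['time'],s['tool_pos'],s['grip_width'],s['contact_force'])
p,d,c=save('side','s3'); W=cloud(d,c)
u,v=proj(s['tool_pos']+[0,0,.024],c)[0].astype(int); print(u,v)
for r in range(v-10,v+14): print(r,[ (W[r,k]*1000).round().astype(int).tolist()+[int(p[r,k].max())] for k in (u-2,u,u+3)])
E
```

```text
3.25 [ 0.50458752 -0.19471965  0.05040809] 0.011013368928133158 [-0.69128068  0.13800191 -2.63377929]
319 192
182 [[513, -157, 121, 27], [508, -159, 120, 18], [502, -161, 119, 18]]
183 [[512, -183, 106, 81], [508, -176, 109, 19], [501, -178, 108, 20]]
184 [[512, -186, 101, 83], [508, -176, 107, 29], [501, -178, 106, 21]]
185 [[512, -181, 102, 85], [508, -173, 106, 21], [501, -175, 105, 20]]
186 [[512, -183, 98, 86], [508, -177, 101, 20], [501, -177, 101, 21]]
187 [[512, -183, 96, 88], [508, -176, 99, 30], [501, -176, 99, 30]]
188 [[512, -180, 95, 88], [508, -173, 98, 28], [501, -176, 97, 30]]
189 [[512, -185, 90, 64], [508, -175, 95, 30], [501, -175, 95, 29]]
190 [[512, -183, 88, 66], [507, -179, 90, 31], [501, -177, 91, 30]]
191 [[512, -182, 86, 62], [507, -179, 88, 32], [501, -176, 90, 31]]
192 [[512, -182, 83, 66], [507, -178, 86, 28], [501, -175, 88, 34]]
193 [[512, -183, 81, 63], [507, -179, 83, 26], [501, -175, 85, 32]]
194 [[511, -182, 79, 61], [507, -177, 81, 23], [500, -179, 80, 31]]
195 [[511, -182, 76, 125], [507, -186, 74, 97], [500, -183, 76, 97]]
196 [[511, -193, 67, 121], [507, -190, 69, 128], [500, -192, 68, 120]]
197 [[511, -192, 65, 133], [507, -187, 68, 153], [500, -188, 67, 215]]
198 [[508, -301, 2, 123], [506, -189, 64, 158], [500, -188, 65, 153]]
199 [[508, -297, 1, 144], [502, -300, 0, 162], [499, -192, 60, 132]]
200 [[511, -182, 63, 128], [507, -183, 62, 150], [499, -187, 60, 137]]
201 [[511, -176, 64, 142], [507, -179, 62, 137], [500, -180, 61, 128]]
202 [[511, -176, 61, 133], [507, -177, 60, 109], [500, -177, 61, 147]]
203 [[511, -179, 57, 132], [506, -180, 56, 126], [500, -172, 61, 150]]
204 [[511, -177, 55, 132], [506, -178, 55, 126], [500, -168, 61, 182]]
205 [[511, -176, 53, 132], [506, -177, 53, 120], [495, -270, -1, 170]]
```

Call:
{"api": "arm_command", "payload": {"motion": [[[6,1,0],[0,0,3.8]],[[11.6,2.7,0],[0,0,7.6]],[[17.3,4.7,0],[0,0,11.4]],[[22.8,7,0],[0,0,15.2]],[[28,9.6,0],[0,0,19]]]}}

```text
time: 3.72
tool_pos: [0.4959, -0.223, 0.0505]
ee_rot: [0.001, -0.58, 0.815, -0.001]
contact_force: [1.8, -0.2, -5.1]
grip_width: 0.0108
```

Call:
{"api": "arm_command", "payload": {"motion": [[[6,1,0],[0,0,3.8]],[[11.6,2.7,0],[0,0,7.6]],[[17.3,4.7,0],[0,0,11.4]],[[22.8,7,0],[0,0,15.2]],[[28,9.6,0],[0,0,19]]]}}

```text
time: 4.13
tool_pos: [0.4782, -0.247, 0.0506]
ee_rot: [0.001, -0.437, 0.899, -0.001]
contact_force: [3.6, -2.3, -5.5]
grip_width: 0.0111
```

Call:
{"api": "arm_command", "payload": {"motion": [[[6,1,0],[0,0,3.8]],[[11.6,2.7,0],[0,0,7.6]],[[17.3,4.7,0],[0,0,11.4]],[[22.8,7,0],[0,0,15.2]],[[28,9.6,0],[0,0,19]]]}}

```text
time: 4.55
tool_pos: [0.4532, -0.2639, 0.0506]
ee_rot: [0.001, -0.282, 0.959, -0.002]
contact_force: [2.4, -3.9, -7.2]
grip_width: 0.011
```

Call:
{"api": "arm_command", "payload": {"motion": [[[6,1,0],[0,0,3.8]],[[11.6,2.7,0],[0,0,7.6]],[[17.3,4.7,0],[0,0,11.4]],[[22.8,7,0],[0,0,15.2]],[[28,9.6,0],[0,0,19]]]}}

```text
time: 4.97
tool_pos: [0.424, -0.2715, 0.0506]
ee_rot: [0.001, -0.12, 0.993, -0.002]
contact_force: [2.0, -4.6, -6.3]
grip_width: 0.0111
```

Call:
{"api": "arm_command", "payload": {"motion": [[[0,0,0],[0,0,0]],[[0,0,0],[0,0,0]],[[0,0,0],[0,0,0]]], "claw": -0.3}}

```text
time: 5.22
tool_pos: [0.4241, -0.2691, 0.0509]
ee_rot: [0.0, -0.123, 0.992, -0.0]
contact_force: [-0.3, -0.1, -0.1]
grip_width: 0.0301
```

Call:
{"api": "arm_command", "payload": {"motion": [[[0,0,-15],[0,0,0]],[[0,0,-40],[0,0,0]],[[0,0,-75],[0,0,0]],[[0,0,-110],[0,0,0]],[[0,0,-120],[0,0,0]]]}}

```text
time: 5.63
tool_pos: [0.427, -0.2707, 0.1761]
ee_rot: [0.004, -0.123, 0.992, -0.003]
contact_force: [0.8, -0.4, 0.5]
grip_width: 0.0302
```

```bash
python3 - <<'E'
from h import *
s=get_state(); print(s['time'],s['tool_pos'],s['ee_rot'])
p,d,c=save('side','s4'); W=cloud(d,c)
q=W[(W[...,2]>.074)&(W[...,2]<.1)&(W[...,0]>.35)&(W[...,0]<.55)&(W[...,1]>-.33)&(W[...,1]<-.13)];print(len(q),np.median(q,0),q.min(0),q.max(0))
E
```

```text
5.6333 [ 0.42696901 -0.2706896   0.17613863] [ 0.00411572 -0.12297469  0.99239781 -0.00262056]
46 [ 0.42266752 -0.26880432  0.08261302] [ 0.41320286 -0.27423207  0.07422605] [ 0.42882376 -0.17731651  0.09579029]
```

```bash
cat > plan.py <<'E'
import sys
from h import *
from scipy.spatial.transform import Rotation as R
def go(x,y,z,az,n,pos=None,az0=None):
    """n rows in a straight line, in calls of 5; tool straight down; prints rows"""
    s=get_state(); p=s['tool_pos'] if pos is None else np.array(pos)
    q=s['ee_rot']; X=R.from_quat([*q[1:],q[0]]).apply([1,0,0]); a=np.degrees(np.arctan2(X[1],X[0])) if az0 is None else az0
    t=np.array([x,y,z]); da=(az-a+180)%360-180
    print('from',p.round(4),round(a,1),'dist/row',round(np.linalg.norm(t-p)/n*1e3,1),'turn/row',round(-da/n,2))
    f=np.arange(n+1)/n; k=0
    while k<n:
        e=min(k+5,n); a0=np.radians(a+f[k]*da); ex=np.array([np.cos(a0),np.sin(a0),0]); ey=np.array([np.sin(a0),-np.cos(a0),0])
        print([[[round(float(v),1) for v in (w@ex*1e3,w@ey*1e3,-w[2]*1e3)],[0,0,round(-(f[i]-f[k])*da,1)]] for i in range(k+1,e+1) for w in [(f[i]-f[k])*(t-p)]]); k=e
    return t,az
E
python3 - <<'E'
from plan import *
go(.614,-.188,.10,-90,11)
E
```

```text
from [ 0.4272 -0.2708  0.1761] -165.9 dist/row 19.8 turn/row -6.9
[[[-18.3, 3.2, 6.9], [0, 0, np.float64(-6.9)]], [[-36.6, 6.3, 13.8], [0, 0, np.float64(-13.8)]], [[-54.9, 9.5, 20.7], [0, 0, np.float64(-20.7)]], [[-73.2, 12.6, 27.7], [0, 0, np.float64(-27.6)]], [[-91.5, 15.8, 34.6], [0, 0, np.float64(-34.5)]]]
[[[-16.9, -7.8, 6.9], [0, 0, np.float64(-6.9)]], [[-33.8, -15.5, 13.8], [0, 0, np.float64(-13.8)]], [[-50.6, -23.3, 20.7], [0, 0, np.float64(-20.7)]], [[-67.5, -31.1, 27.7], [0, 0, np.float64(-27.6)]], [[-84.4, -38.8, 34.6], [0, 0, np.float64(-34.5)]]]
[[[-9.5, -16.0, 6.9], [0, 0, np.float64(-6.9)]]]
```

Call:
{"api": "arm_command", "payload": {"motion": [[[-18,3,7],[0,0,-6.9]],[[-37,6,14],[0,0,-13.8]],[[-55,10,21],[0,0,-20.7]],[[-73,13,28],[0,0,-27.6]],[[-92,16,35],[0,0,-34.5]]], "claw": 0.45}}

```text
time: 6.1
tool_pos: [0.509, -0.2304, 0.134]
ee_rot: [-0.001, -0.414, 0.91, 0.001]
contact_force: [0.2, -0.2, -0.1]
grip_width: 0.0618
```

Call:
{"api": "arm_command", "payload": {"motion": [[[-17,-8,7],[0,0,-6.9]],[[-34,-16,14],[0,0,-13.8]],[[-51,-23,21],[0,0,-20.7]],[[-68,-31,28],[0,0,-27.6]],[[-84,-39,35],[0,0,-34.5]]]}}

```text
time: 6.52
tool_pos: [0.594, -0.193, 0.0988]
ee_rot: [-0.0, -0.666, 0.746, 0.001]
contact_force: [0.0, 0.0, 0.5]
grip_width: 0.0617
```

Call:
{"api": "arm_command", "payload": {"motion": [[[-9,-16,6],[0,0,-6.9]],[[-9,-16,6],[0,0,-6.9]],[[-9,-16,6],[0,0,-6.9]],[[-9,-16,6],[0,0,-6.9]]]}}

```text
time: 6.85
tool_pos: [0.6095, -0.1879, 0.0938]
ee_rot: [-0.001, -0.706, 0.708, 0.001]
contact_force: [-1.0, -0.8, 0.3]
grip_width: 0.0619
```

```bash
python3 - <<'E'
from plan import *
p,d,c=save('wrist','w5'); s=get_state(); print(s['tool_pos'],s['qd'].round(3),s['time']); W=cloud(d,c)
m=(W[...,2]>.009)&(W[...,2]<.017)&(abs(W[...,0]-.614)<.04)&(abs(W[...,1]+.188)<.04);q=W[m]
print(len(q),q.min(0).round(4),q.max(0).round(4)); v,u=np.nonzero(m);print(u.min(),u.max(),v.min(),v.max())
go(.614,-.188,-.016,-90,5)
E
```

```text
[ 0.60947328 -0.18831269  0.0941897 ] [ 0.003 -0.011  0.007 -0.002 -0.001 -0.003  0.003] 6.9
1143 [ 0.5925 -0.2093  0.0091] [ 0.6366 -0.1665  0.0153]
299 345 170 216
from [ 0.6095 -0.1883  0.0942] -90.2 dist/row 22.1 turn/row -0.04
[[[-0.1, -0.9, 22.0], [0, 0, np.float64(-0.0)]], [[-0.1, -1.8, 44.1], [0, 0, np.float64(-0.1)]], [[-0.2, -2.7, 66.1], [0, 0, np.float64(-0.1)]], [[-0.3, -3.6, 88.2], [0, 0, np.float64(-0.2)]], [[-0.3, -4.5, 110.2], [0, 0, np.float64(-0.2)]]]
```

View pics/w5.png

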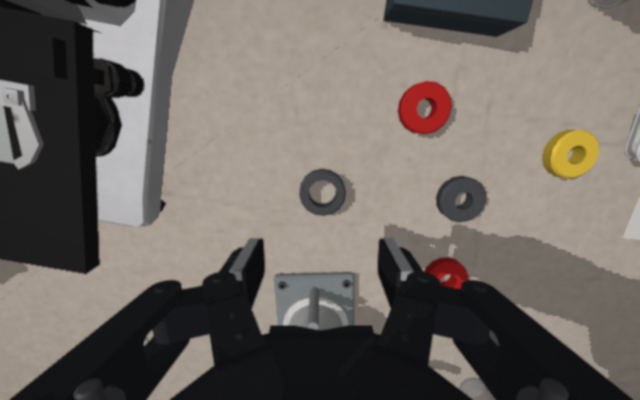

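The wide ring is at (323,193), centred between the fingers, and its extents agree with (0.614,-0.188). I'll descend and grip.

Call:
{"api": "arm_command", "payload": {"motion": [[[0,-2,30],[0,0,0]],[[0,-4,62],[0,0,0]],[[0,-5,90],[0,0,0]],[[0,-5,106],[0,0,0]],[[0,-5,112],[0,0,0]]]}}

```text
time: 7.32
tool_pos: [0.6123, -0.1879, -0.0203]
ee_rot: [-0.002, -0.706, 0.708, 0.002]
contact_force: [-0.3, 0.0, -0.3]
grip_width: 0.0621
```

Call:
{"api": "arm_command", "payload": {"motion": [[[0,0,0],[0,0,0]],[[0,0,0],[0,0,0]],[[0,0,0],[0,0,0]],[[0,0,0],[0,0,0]]], "claw": -0.2, "newtons": 40}}

```text
time: 7.65
tool_pos: [0.6169, -0.188, -0.0157]
ee_rot: [0.001, -0.706, 0.708, -0.001]
contact_force: [-0.0, -0.3, -0.2]
grip_width: 0.0416
```

Call:
{"api": "arm_command", "payload": {"motion": [[[0,0,-15],[0,0,0]],[[0,0,-45],[0,0,0]],[[0,0,-80],[0,0,0]],[[0,0,-105],[0,0,0]],[[0,0,-110],[0,0,0]]]}}

```text
time: 8.07
tool_pos: [0.6199, -0.1886, 0.0994]
ee_rot: [0.003, -0.706, 0.708, -0.005]
contact_force: [1.3, 0.8, -0.2]
grip_width: 0.0419
```

Call:
{"api": "arm_command", "payload": {"motion": [[[0,0,-8],[0,0,0]],[[0,0,-10],[0,0,0]],[[0,0,-10],[0,0,0]]]}}

```text
time: 8.32
tool_pos: [0.6153, -0.1875, 0.1024]
ee_rot: [-0.0, -0.707, 0.708, 0.0]
contact_force: [-0.1, 0.9, -0.4]
grip_width: 0.0414
```

```bash
python3 - <<'E'
from plan import *
p,d,c=save('side','s6'); s=get_state(); print(s['time'],s['tool_pos'],s['grip_width'])
u,v=proj(s['tool_pos']+[0,0,.024],c)[0].astype(int); print(u,v); W=cloud(d,c)
for r in range(v-12,v+14): print(r,[ (W[r,k]*1000).round().astype(int).tolist()+[int(p[r,k].max())] for k in (u-8,u,u+8)])
go(.471,-.1808,.10,-90,5)
E
```

```text
8.3667 [ 0.61483772 -0.18736125  0.10162046] 0.04141851195876405
270 173
161 [[626, -134, 178, 23], [610, -136, 178, 28], [628, -547, -1, 165]]
162 [[626, -134, 176, 19], [610, -137, 175, 21], [627, -540, -1, 175]]
163 [[675, -520, 3, 133], [611, -151, 166, 17], [626, -530, -1, 179]]
164 [[675, -514, 3, 144], [612, -153, 163, 20], [626, -524, -1, 180]]
165 [[674, -511, 1, 153], [612, -156, 160, 21], [625, -515, -1, 180]]
166 [[669, -470, 16, 191], [612, -154, 159, 21], [625, -509, -1, 171]]
167 [[670, -475, 10, 192], [612, -155, 156, 21], [624, -500, -1, 159]]
168 [[670, -473, 8, 177], [612, -152, 155, 29], [624, -495, -1, 141]]
169 [[634, -194, 133, 91], [612, -155, 151, 30], [599, -195, 133, 58]]
170 [[634, -190, 133, 58], [612, -155, 149, 30], [598, -187, 134, 34]]
171 [[633, -186, 132, 57], [613, -156, 146, 30], [598, -184, 133, 34]]
172 [[632, -178, 133, 59], [613, -155, 144, 30], [598, -178, 133, 36]]
173 [[632, -175, 132, 68], [613, -159, 140, 30], [597, -176, 132, 35]]
174 [[632, -177, 129, 62], [613, -155, 140, 28], [597, -175, 130, 33]]
175 [[632, -174, 128, 55], [613, -155
[... 403 characters left out ...]
, 155], [639, -395, 4, 145], [617, -403, 0, 160]]
182 [[662, -396, 0, 158], [639, -395, 0, 157], [617, -399, -1, 160]]
183 [[661, -385, 2, 162], [639, -389, 0, 159], [616, -392, -1, 160]]
184 [[661, -386, -2, 158], [638, -383, 0, 158], [616, -386, -1, 160]]
185 [[660, -375, 1, 159], [638, -378, -1, 157], [615, -377, 0, 162]]
186 [[660, -373, -1, 159], [637, -372, 0, 158], [615, -373, -1, 163]]
from [ 0.6148 -0.1874  0.1016] -90.1 dist/row 28.8 turn/row -0.02
[[[-1.3, 28.8, 0.3], [0, 0, np.float64(-0.0)]], [[-2.5, 57.5, 0.6], [0, 0, np.float64(-0.0)]], [[-3.8, 86.3, 1.0], [0, 0, np.float64(-0.0)]], [[-5.1, 115.1, 1.3], [0, 0, np.float64(-0.1)]], [[-6.4, 143.8, 1.6], [0, 0, np.float64(-0.1)]]]
```

Call:
{"api": "arm_command", "payload": {"motion": [[[-1,20,0],[0,0,0]],[[-2,55,0],[0,0,0]],[[-4,90,0],[0,0,0]],[[-6,125,1],[0,0,0]],[[-6,143,2],[0,0,0]]]}}

```text
time: 8.78
tool_pos: [0.4666, -0.1808, 0.0984]
ee_rot: [-0.002, -0.706, 0.708, 0.003]
contact_force: [-0.1, -1.2, -0.7]
grip_width: 0.0415
```

Call:
{"api": "arm_command", "payload": {"motion": [[[0,0,0],[0,0,0]],[[0,0,5],[0,0,0]],[[0,0,15],[0,0,0]],[[0,0,28],[0,0,0]],[[0,0,38],[0,0,0]]]}}

```text
time: 9.2
tool_pos: [0.4733, -0.1808, 0.0607]
ee_rot: [0.0, -0.707, 0.707, 0.0]
contact_force: [0.2, 0.3, -1.2]
grip_width: 0.0415
```

Call:
{"api": "arm_command", "payload": {"motion": [[[0,0,6],[0,0,0]],[[0,0,8],[0,0,0]],[[0,0,8],[0,0,0]],[[0,0,8],[0,0,0]]]}}

```text
time: 9.53
tool_pos: [0.4731, -0.1813, 0.0545]
ee_rot: [0.0, -0.707, 0.708, -0.0]
contact_force: [-0.4, 0.0, -1.1]
grip_width: 0.0414
```

```bash
python3 - <<'E'
from plan import *
p,d,c=save('side','s7'); s=get_state(); print(s['time'],s['tool_pos'],s['grip_width'],s['contact_force'])
u,v=proj(s['tool_pos']+[0,0,.024],c)[0].astype(int); print(u,v)
p2,_,_=save('wrist','w7')
a=cv2.resize(p[v-40:v+40,u-40:u+40],(400,400),interpolation=cv2.INTER_CUBIC)
b=cv2.resize(p2[150:310,240:400],(400,400),interpolation=cv2.INTER_CUBIC)
cv2.imwrite('pics/c7.png',np.hstack([a,b])[:,:,::-1])
E
```

```text
9.5833 [ 0.47322671 -0.18142761  0.0548113 ] 0.04176123074026455 [-0.28430889 -0.61050448 -0.72781022]
333 194
```

View pics/c7.png

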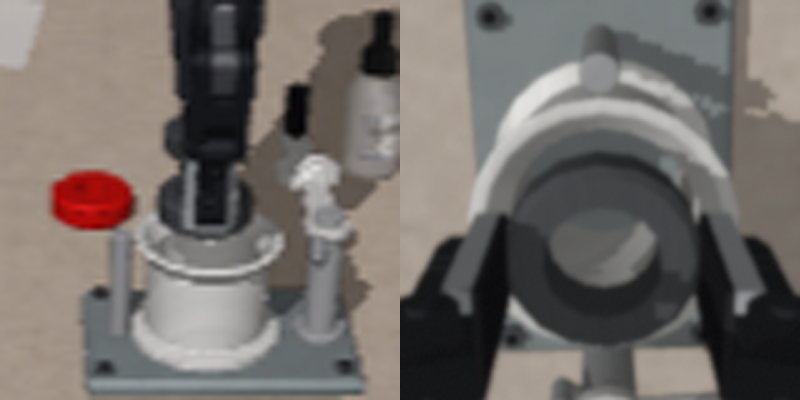

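The ring is level over the mouth, with the ring centre at wrist crop (602,250) and the mouth column at about 605. The keeper is swung well aside. I'll lower 16 mm, nudge 2 mm and release.

Call:
{"api": "arm_command", "payload": {"motion": [[[0,2,5],[0,0,0]],[[0,2,10],[0,0,0]],[[0,2,14],[0,0,0]],[[0,2,16],[0,0,0]],[[0,2,16],[0,0,0]]]}}

```text
time: 10.05
tool_pos: [0.47, -0.1811, 0.0378]
ee_rot: [-0.0, -0.707, 0.708, 0.001]
contact_force: [-0.3, -0.3, -0.6]
grip_width: 0.0411
```

Call:
{"api": "arm_command", "payload": {"motion": [[[0,0,0],[0,0,0]],[[0,0,0],[0,0,0]]]}}

```text
time: 10.22
tool_pos: [0.4708, -0.1813, 0.0386]
ee_rot: [0.0, -0.707, 0.708, -0.0]
contact_force: [-0.0, 0.3, -0.5]
grip_width: 0.0416
```

Call:
{"api": "arm_command", "payload": {"motion": [[[0,0,0],[0,0,0]],[[0,0,0],[0,0,0]],[[0,0,0],[0,0,0]],[[0,0,0],[0,0,0]]], "claw": 0.45}}

```text
time: 10.55
tool_pos: [0.4708, -0.1814, 0.0387]
ee_rot: [0.0, -0.707, 0.708, -0.0]
contact_force: [0.3, 0.3, 0.6]
grip_width: 0.0615
```

Call:
{"api": "arm_command", "payload": {"motion": [[[0,0,-10],[0,0,0]],[[0,0,-30],[0,0,0]],[[0,0,-50],[0,0,0]],[[0,0,-60],[0,0,0]],[[0,0,-60],[0,0,0]]]}}

```text
time: 10.97
tool_pos: [0.4728, -0.1821, 0.1014]
ee_rot: [0.001, -0.707, 0.708, -0.003]
contact_force: [0.6, -0.4, 0.9]
grip_width: 0.0622
```

```bash
cat > chk.py <<'E'
from plan import *
# ring in tube from top camera depth + gripper state
def chk(fn):
    s=get_state(); print(s['time'],s['tool_pos'],s['grip_width'],s['contact_force'])
    p,d,c=save('wrist',fn); W=cloud(d,c); r=np.hypot(W[...,0]-.471,W[...,1]+.1808)
    for a,b in((0,.003),(.005,.008),(.0095,.012),(.014,.018),(.018,.021)):
        m=(r>=a)&(r<b)&(d>0); q=W[m]; print((a,b),m.sum(),np.median(q[:,2]).round(4), 'plane', np.linalg.lstsq(np.c_[q[:,:2]-[.471,-.1808],np.ones(len(q))],q[:,2],rcond=None)[0].round(3))
    return p,d,c,W
E
python3 - <<'E'
from chk import *
p,d,c,W=chk('w8')
go(.607,-.319,.10,-90,5)
E
```

```text
10.9667 [ 0.47281089 -0.18205197  0.10138863] 0.062153144122103814 [ 0.61157042 -0.44463793  0.85541292]
(0, 0.003) 28 0.0095 plane [-0.015  0.018  0.01 ]
(0.005, 0.008) 124 0.0095 plane [0.021 0.022 0.009]
(0.0095, 0.012) 527 0.2058 plane [10.903 -1.128  0.077]
(0.014, 0.018) 2975 0.2064 plane [ 7.771 -0.026  0.1  ]
(0.018, 0.021) 649 0.1984 plane [ 6.482 -0.087  0.098]
from [ 0.4716 -0.1817  0.0998] -90.1 dist/row 38.6 turn/row -0.02
[[[27.4, -27.1, -0.0], [0, 0, np.float64(-0.0)]], [[54.8, -54.2, -0.1], [0, 0, np.float64(-0.0)]], [[82.3, -81.3, -0.1], [0, 0, np.float64(-0.1)]], [[109.7, -108.5, -0.1], [0, 0, np.float64(-0.1)]], [[137.1, -135.6, -0.2], [0, 0, np.float64(-0.1)]]]
```

```bash
cat > chk2.py <<'E'
from plan import *
def fit(fn,zt):
    p,d,c=load(fn); W=cloud(d,c); r=np.hypot(W[...,0]-.471,W[...,1]+.1808)
    m=(r<.026)&(d>0)&(W[...,2]<.06); q=W[m]; print('hist',np.histogram(q[:,2]*1e3,bins=range(4,62,4)))
    k=q[abs(q[:,2]-zt)<.004]; print(len(k),'z',np.median(k[:,2]).round(4),'slopes',np.linalg.lstsq(np.c_[k[:,:2]-k[:,:2].mean(0),np.ones(len(k))],k[:,2],rcond=None)[0].round(3),'ext',k.min(0).round(4),k.max(0).round(4))
if __name__=='__main__': fit('w8',.024)
E
python3 chk2.py
```

```text
hist (array([  6, 503,  97, 134, 810, 268, 100, 111, 110, 115, 124, 132, 455,
       109]), array([ 4,  8, 12, 16, 20, 24, 28, 32, 36, 40, 44, 48, 52, 56, 60]))
1078 z 0.0234 slopes [-0.003 -0.002  0.023] ext [ 0.4458 -0.2042  0.02  ] [ 0.4869 -0.1564  0.0279]
```

Call:
{"api": "arm_command", "payload": {"motion": [[[20,-20,0],[0,0,0]],[[49,-48,0],[0,0,0]],[[78,-77,0],[0,0,0]],[[107,-106,0],[0,0,0]],[[136,-135,0],[0,0,0]]]}}

```text
time: 11.43
tool_pos: [0.6056, -0.3184, 0.0968]
ee_rot: [-0.001, -0.707, 0.708, 0.001]
contact_force: [0.6, 0.8, 0.7]
grip_width: 0.0616
```

Call:
{"api": "arm_command", "payload": {"motion": [[[0,0,0],[0,0,0]],[[0,0,0],[0,0,0]],[[0,0,0],[0,0,0]],[[0,0,0],[0,0,0]]]}}

```text
time: 11.77
tool_pos: [0.6042, -0.3158, 0.0976]
ee_rot: [-0.0, -0.707, 0.707, 0.001]
contact_force: [0.5, 0.3, 0.5]
grip_width: 0.062
```

```bash
python3 - <<'E'
from plan import *
p,d,c=save('wrist','w9'); s=get_state(); print(s['tool_pos'],s['qd'].round(3),s['time']); W=cloud(d,c)
m=(W[...,2]>.009)&(W[...,2]<.017)&(abs(W[...,0]-.607)<.035)&(abs(W[...,1]+.319)<.035);q=W[m]
print(len(q),q.min(0).round(4),q.max(0).round(4),(q.min(0)+q.max(0))/2)
E
```

```text
[ 0.60447127 -0.31584863  0.09814664] [-0.    -0.009  0.001 -0.006  0.002 -0.002 -0.002] 11.8167
1415 [ 0.586  -0.3413  0.009 ] [ 0.6297 -0.2979  0.0155] [ 0.60783193 -0.31957377  0.01227221]
```

The wide ring lies flat (top plane z ≈ 0.0235, slope ≈ 0). Next is the medium ring.

Call:
{"api": "arm_command", "payload": {"motion": [[[2,-2,30],[0,0,0]],[[4,-3,62],[0,0,0]],[[4,-3,92],[0,0,0]],[[4,-3,108],[0,0,0]],[[4,-3,115],[0,0,0]]]}}

```text
time: 12.23
tool_pos: [0.6055, -0.3193, -0.0194]
ee_rot: [-0.001, -0.707, 0.707, 0.003]
contact_force: [0.6, 0.2, -1.3]
grip_width: 0.0621
```

Call:
{"api": "arm_command", "payload": {"motion": [[[0,0,0],[0,0,0]],[[0,0,0],[0,0,0]],[[0,0,0],[0,0,0]],[[0,0,0],[0,0,0]]], "claw": -0.2}}

```text
time: 12.57
tool_pos: [0.6097, -0.322, -0.0144]
ee_rot: [0.001, -0.707, 0.708, -0.002]
contact_force: [-1.2, -0.2, -0.4]
grip_width: 0.0414
```

Call:
{"api": "arm_command", "payload": {"motion": [[[0,0,-15],[0,0,0]],[[0,0,-45],[0,0,0]],[[0,0,-80],[0,0,0]],[[0,0,-110],[0,0,0]],[[0,0,-118],[0,0,0]]]}}

```text
time: 12.98
tool_pos: [0.6124, -0.3234, 0.11]
ee_rot: [0.002, -0.706, 0.708, -0.006]
contact_force: [0.6, -0.4, 0.7]
grip_width: 0.0415
```

Call:
{"api": "arm_command", "payload": {"motion": [[[0,0,0],[0,0,0]],[[0,0,0],[0,0,0]],[[0,0,0],[0,0,0]]]}}

```text
time: 13.23
tool_pos: [0.6071, -0.321, 0.1002]
ee_rot: [-0.001, -0.707, 0.708, 0.001]
contact_force: [0.4, -0.2, -0.9]
grip_width: 0.041
```

```bash
python3 - <<'E'
from plan import *
p,d,c=save('side','s10'); s=get_state(); print(s['time'],s['tool_pos'],s['grip_width']); T=s['tool_pos']; W=cloud(d,c)
q=W[(abs(W[...,0]-T[0])<.03)&(abs(W[...,1]-T[1])<.03)&(W[...,2]>.08)&(W[...,2]<.132)]; print(q.min(0).round(4),q.max(0).round(4),np.percentile(q[:,2],2))
go(.471,-.1808,.10,-90,5)
E
```

```text
13.2833 [ 0.60695074 -0.32089097  0.0996056 ] 0.041482274257536006
[ 0.5855 -0.3415  0.1154] [ 0.628  -0.2919  0.1308] 0.11598976324182136
from [ 0.607  -0.3209  0.0996] -90.1 dist/row 39.0 turn/row -0.02
[[[-28.0, 27.2, -0.1], [0, 0, np.float64(-0.0)]], [[-56.0, 54.5, -0.2], [0, 0, np.float64(-0.0)]], [[-83.9, 81.7, -0.2], [0, 0, np.float64(-0.0)]], [[-111.9, 108.9, -0.3], [0, 0, np.float64(-0.1)]], [[-139.9, 136.1, -0.4], [0, 0, np.float64(-0.1)]]]
```

Call:
{"api": "arm_command", "payload": {"motion": [[[-22,21,0],[0,0,0]],[[-52,50,0],[0,0,0]],[[-82,79,0],[0,0,0]],[[-112,108,0],[0,0,0]],[[-140,136,0],[0,0,0]]]}}

```text
time: 13.7
tool_pos: [0.4696, -0.1793, 0.0997]
ee_rot: [-0.001, -0.707, 0.708, 0.002]
contact_force: [-0.3, 1.2, 0.6]
grip_width: 0.0414
```

Call:
{"api": "arm_command", "payload": {"motion": [[[0,0,0],[0,0,0]],[[0,0,5],[0,0,0]],[[0,0,18],[0,0,0]],[[0,0,32],[0,0,0]],[[0,0,42],[0,0,0]]]}}

```text
time: 14.12
tool_pos: [0.4727, -0.1821, 0.0577]
ee_rot: [-0.0, -0.706, 0.708, 0.0]
contact_force: [0.7, 0.4, -1.2]
grip_width: 0.0413
```

Call:
{"api": "arm_command", "payload": {"motion": [[[0,0,3],[0,0,0]],[[0,0,4],[0,0,0]],[[0,0,4],[0,0,0]],[[0,0,4],[0,0,0]]]}}

```text
time: 14.45
tool_pos: [0.4733, -0.1817, 0.0558]
ee_rot: [0.0, -0.707, 0.708, -0.0]
contact_force: [-0.8, -0.0, -0.3]
grip_width: 0.0411
```

Call:
{"api": "arm_command", "payload": {"motion": [[[0,2,5],[0,0,0]],[[0,2,10],[0,0,0]],[[-1,2,15],[0,0,0]],[[-1,2,17],[0,0,0]],[[-1,2,17],[0,0,0]]]}}

```text
time: 14.87
tool_pos: [0.47, -0.18, 0.0378]
ee_rot: [-0.0, -0.707, 0.708, 0.001]
contact_force: [-0.4, 0.4, -0.1]
grip_width: 0.0411
```

Call:
{"api": "arm_command", "payload": {"motion": [[[0,0,0],[0,0,0]],[[0,0,0],[0,0,0]]]}}

```text
time: 15.03
tool_pos: [0.4708, -0.1804, 0.0386]
ee_rot: [0.0, -0.707, 0.708, -0.0]
contact_force: [0.3, 0.2, -0.6]
grip_width: 0.0415
```

Call:
{"api": "arm_command", "payload": {"motion": [[[0,0,0],[0,0,0]],[[0,0,0],[0,0,0]],[[0,0,0],[0,0,0]],[[0,0,0],[0,0,0]]], "claw": 0.45}}

```text
time: 15.37
tool_pos: [0.4708, -0.1804, 0.0387]
ee_rot: [0.0, -0.707, 0.708, -0.0]
contact_force: [-0.7, -0.5, -0.5]
grip_width: 0.0622
```

Call:
{"api": "arm_command", "payload": {"motion": [[[0,0,-10],[0,0,0]],[[0,0,-30],[0,0,0]],[[0,0,-50],[0,0,0]],[[0,0,-60],[0,0,0]],[[0,0,-60],[0,0,0]]]}}

```text
time: 15.78
tool_pos: [0.4728, -0.181, 0.1014]
ee_rot: [0.001, -0.707, 0.708, -0.003]
contact_force: [-0.4, -1.1, 0.3]
grip_width: 0.0619
```

```bash
python3 - <<'E'
from chk2 import *
save('wrist','w11'); fit('w11',.038)
go(.4605,-.3905,.10,-90,6)
E
```

```text
hist (array([   1,  199,   11,    4,   27,   57,   94,  223, 1528,  117,  117,
        138,  450,  110]), array([ 4,  8, 12, 16, 20, 24, 28, 32, 36, 40, 44, 48, 52, 56, 60]))
1732 z 0.0374 slopes [-0.007  0.003  0.037] ext [ 0.4456 -0.2043  0.034 ] [ 0.4902 -0.1563  0.042 ]
from [ 0.4717 -0.1807  0.0998] -90.1 dist/row 35.0 turn/row -0.01
[[[35.0, 1.8, -0.0], [0, 0, np.float64(-0.0)]], [[69.9, 3.6, -0.1], [0, 0, np.float64(-0.0)]], [[104.9, 5.4, -0.1], [0, 0, np.float64(-0.0)]], [[139.9, 7.2, -0.1], [0, 0, np.float64(-0.1)]], [[174.9, 9.0, -0.2], [0, 0, np.float64(-0.1)]]]
[[[35.0, 1.9, -0.0], [0, 0, np.float64(-0.0)]]]
```

The medium ring is flat on the first (top z ≈ 0.0374). Next is the narrow ring.

Call:
{"api": "arm_command", "payload": {"motion": [[[25,1,0],[0,0,0]],[[62,3,0],[0,0,0]],[[100,5,0],[0,0,0]],[[138,7,0],[0,0,0]],[[176,9,0],[0,0,0]]]}}

```text
time: 16.25
tool_pos: [0.4602, -0.3573, 0.0972]
ee_rot: [-0.0, -0.707, 0.707, 0.001]
contact_force: [0.7, 0.4, -0.0]
grip_width: 0.0618
```

Call:
{"api": "arm_command", "payload": {"motion": [[[30,2,0],[0,0,0]],[[34,2,0],[0,0,0]],[[34,2,0],[0,0,0]],[[34,2,0],[0,0,0]],[[34,2,0],[0,0,0]]]}}

```text
time: 16.67
tool_pos: [0.4596, -0.3878, 0.0977]
ee_rot: [-0.0, 0.708, -0.707, -0.001]
contact_force: [-0.4, 0.5, 0.2]
grip_width: 0.062
```

```bash
python3 - <<'E'
from plan import *
p,d,c=save('wrist','w12'); s=get_state(); print(s['tool_pos'],s['qd'].round(3),s['time']); W=cloud(d,c)
m=(W[...,2]>.009)&(W[...,2]<.017)&(abs(W[...,0]-.4605)<.035)&(abs(W[...,1]+.3905)<.035);q=W[m]
print(len(q),q.min(0).round(4),q.max(0).round(4),(q.min(0)+q.max(0))/2)
cv2.imwrite('pics/w12.png',p[:,:,::-1])
E
```

```text
[ 0.45983447 -0.38785781  0.09798393] [-0.004 -0.006  0.003 -0.005  0.003  0.     0.001] 16.7167
1574 [ 0.4383 -0.4131  0.009 ] [ 0.4817 -0.3707  0.0159] [ 0.46003307 -0.39189321  0.01247895]
```

View pics/w12.png

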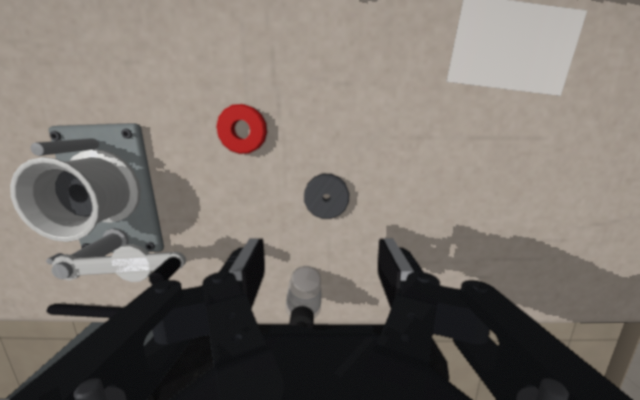

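The narrow ring is at (326,196). The bottle is at (303,290), so I'll check its clearance before going down.

```bash
python3 - <<'E'
from plan import *
for f in('top0','w12','side0'):
    p,d,c=load(f); W=cloud(d,c); q=W[(W[...,2]>.02)&(W[...,2]<.1)&(abs(W[...,0]-.375)<.045)&(abs(W[...,1]+.37)<.04)]
    print(f,len(q),np.percentile(q,[2,50,98],axis=0).round(4).tolist())
E
```

```text
top0 232 [[0.3522, -0.3845, 0.0248], [0.3662, -0.3647, 0.0534], [0.3818, -0.3538, 0.0939]]
w12 1560 [[0.3654, -0.3852, 0.022], [0.3771, -0.3713, 0.0516], [0.3839, -0.3554, 0.0743]]
side0 223 [[0.3553, -0.3739, 0.0212], [0.37, -0.3628, 0.0487], [0.3824, -0.3543, 0.0915]]
```

Call:
{"api": "arm_command", "payload": {"motion": [[[2,0,30],[0,0,0]],[[4,0,62],[0,0,0]],[[4,0,92],[0,0,0]],[[4,0,108],[0,0,0]],[[4,0,115],[0,0,0]]]}}

```text
time: 17.13
tool_pos: [0.4579, -0.391, -0.0194]
ee_rot: [0.0, 0.708, -0.707, -0.003]
contact_force: [0.7, 0.3, 0.2]
grip_width: 0.0615
```

Call:
{"api": "arm_command", "payload": {"motion": [[[0,0,0],[0,0,0]],[[0,0,0],[0,0,0]],[[0,0,0],[0,0,0]],[[0,0,0],[0,0,0]]], "claw": -0.2}}

```text
time: 17.47
tool_pos: [0.4605, -0.3949, -0.0148]
ee_rot: [0.0, -0.707, 0.707, -0.002]
contact_force: [0.6, -0.6, -1.3]
grip_width: 0.0411
```

Call:
{"api": "arm_command", "payload": {"motion": [[[0,0,-15],[0,0,0]],[[0,0,-45],[0,0,0]],[[0,0,-80],[0,0,0]],[[0,0,-110],[0,0,0]],[[0,0,-118],[0,0,0]]]}}

```text
time: 17.88
tool_pos: [0.4627, -0.397, 0.1084]
ee_rot: [0.001, -0.707, 0.708, -0.006]
contact_force: [-0.0, 0.4, 0.4]
grip_width: 0.0416
```

Call:
{"api": "arm_command", "payload": {"motion": [[[0,0,0],[0,0,0]],[[0,0,0],[0,0,0]],[[0,0,0],[0,0,0]]]}}

```text
time: 18.13
tool_pos: [0.4582, -0.3935, 0.1001]
ee_rot: [-0.0, -0.707, 0.708, 0.001]
contact_force: [-0.5, 0.5, -1.3]
grip_width: 0.0413
```

```bash
python3 - <<'E'
from plan import *
p,d,c=save('side','s13'); s=get_state(); print(s['time'],s['tool_pos'],s['grip_width']); T=s['tool_pos']; W=cloud(d,c)
q=W[(abs(W[...,0]-T[0])<.03)&(abs(W[...,1]-T[1])<.03)&(W[...,2]>.08)&(W[...,2]<.132)]; print(q.min(0).round(4),q.max(0).round(4),np.percentile(q[:,2],2))
go(.471,-.1808,.10,-90,6)
E
```

```text
18.1833 [ 0.45804592 -0.39335529  0.09968224] 0.04179220801507649
[ 0.4395 -0.4148  0.116 ] [ 0.48   -0.3646  0.1316] 0.11637098746611847
from [ 0.458  -0.3934  0.0997] -90.1 dist/row 35.5 turn/row -0.01
[[[-35.4, -2.1, -0.1], [0, 0, np.float64(-0.0)]], [[-70.9, -4.2, -0.1], [0, 0, np.float64(-0.0)]], [[-106.3, -6.3, -0.2], [0, 0, np.float64(-0.0)]], [[-141.7, -8.4, -0.2], [0, 0, np.float64(-0.1)]], [[-177.1, -10.5, -0.3], [0, 0, np.float64(-0.1)]]]
[[[-35.4, -2.2, -0.1], [0, 0, np.float64(-0.0)]]]
```

Call:
{"api": "arm_command", "payload": {"motion": [[[-25,-2,0],[0,0,0]],[[-62,-4,0],[0,0,0]],[[-100,-6,0],[0,0,0]],[[-138,-8,0],[0,0,0]],[[-176,-10,0],[0,0,0]]]}}

```text
time: 18.6
tool_pos: [0.4682, -0.2163, 0.0998]
ee_rot: [-0.001, -0.706, 0.708, 0.001]
contact_force: [0.8, 0.5, -1.1]
grip_width: 0.0414
```

Call:
{"api": "arm_command", "payload": {"motion": [[[-28,-1,0],[0,0,0]],[[-36,-1,5],[0,0,0]],[[-36,-1,18],[0,0,0]],[[-36,-1,32],[0,0,0]],[[-36,-1,42],[0,0,0]]]}}

```text
time: 19.02
tool_pos: [0.4691, -0.1822, 0.0573]
ee_rot: [-0.001, -0.707, 0.708, 0.001]
contact_force: [-0.4, -0.1, -0.6]
grip_width: 0.0413
```

Call:
{"api": "arm_command", "payload": {"motion": [[[0,0,3],[0,0,0]],[[0,0,4],[0,0,0]],[[0,0,4],[0,0,0]],[[0,0,4],[0,0,0]],[[0,0,4],[0,0,0]]]}}

```text
time: 19.43
tool_pos: [0.4711, -0.1827, 0.0561]
ee_rot: [0.0, -0.706, 0.708, -0.001]
contact_force: [0.2, 0.0, -0.9]
grip_width: 0.0415
```

Call:
{"api": "arm_command", "payload": {"motion": [[[-1,1,5],[0,0,0]],[[-2,1,10],[0,0,0]],[[-2,1,15],[0,0,0]],[[-2,1,17],[0,0,0]],[[-2,1,17],[0,0,0]]]}}

```text
time: 19.85
tool_pos: [0.469, -0.18, 0.0377]
ee_rot: [-0.0, -0.707, 0.708, 0.001]
contact_force: [0.0, 0.2, -1.4]
grip_width: 0.0413
```

Call:
{"api": "arm_command", "payload": {"motion": [[[0,0,0],[0,0,0]],[[0,0,0],[0,0,0]]]}}

```text
time: 20.02
tool_pos: [0.4697, -0.1804, 0.0385]
ee_rot: [0.0, -0.707, 0.708, -0.0]
contact_force: [-0.0, 0.2, -1.0]
grip_width: 0.0414
```

Call:
{"api": "arm_command", "payload": {"motion": [[[0,0,0],[0,0,0]],[[0,0,0],[0,0,0]],[[0,0,0],[0,0,0]],[[0,0,0],[0,0,0]]], "claw": 0.45}}

```text
time: 20.35
tool_pos: [0.4698, -0.1804, 0.0387]
ee_rot: [0.0, -0.707, 0.708, -0.0]
contact_force: [0.3, -0.3, -0.6]
grip_width: 0.0619
```

Call:
{"api": "arm_command", "payload": {"motion": [[[0,0,-10],[0,0,0]],[[0,0,-30],[0,0,0]],[[0,0,-50],[0,0,0]],[[0,0,-64],[0,0,0]],[[0,0,-64],[0,0,0]]]}}

```text
time: 20.77
tool_pos: [0.4723, -0.1812, 0.1062]
ee_rot: [0.001, -0.707, 0.708, -0.003]
contact_force: [0.3, 0.2, 0.6]
grip_width: 0.0622
```

```bash
python3 - <<'E'
from chk2 import *
save('wrist','w14'); fit('w14',.052)
p,d,c=save('side','s14'); W=cloud(d,c)
q=W[(W[...,2]>.074)&(W[...,2]<.1)&(abs(W[...,0]-.423)<.03)&(abs(W[...,1]+.27)<.03)];print(len(q),np.median(q,0),q.min(0),q.max(0))
go(.423,-.271,.11,-166+5,11)
E
```

```text
hist (array([   0,   35,    2,    1,   14,    7,   14,   21,   34,   73,  151,
       1727,  789,  114]), array([ 4,  8, 12, 16, 20, 24, 28, 32, 36, 40, 44, 48, 52, 56, 60]))
2516 z 0.0515 slopes [ 0.001 -0.01   0.052] ext [ 0.4452 -0.2061  0.0481] [ 0.4958 -0.1549  0.056 ]
40 [ 0.42404637 -0.26887662  0.08504425] [ 0.41868067 -0.27503698  0.07443414] [ 0.42897922 -0.26464346  0.09562012]
from [ 0.47   -0.1805  0.1032] -90.1 dist/row 9.3 turn/row 6.45
[[[8.2, 4.3, -0.6], [0, 0, np.float64(6.4)]], [[16.5, 8.5, -1.2], [0, 0, np.float64(12.9)]], [[24.7, 12.8, -1.8], [0, 0, np.float64(19.3)]], [[32.9, 17.0, -2.5], [0, 0, np.float64(25.8)]], [[41.2, 21.3, -3.1], [0, 0, np.float64(32.2)]]]
[[[9.2, -0.8, -0.6], [0, 0, np.float64(6.4)]], [[18.5, -1.6, -1.2], [0, 0, np.float64(12.9)]], [[27.7, -2.4, -1.8], [0, 0, np.float64(19.3)]], [[36.9, -3.2, -2.5], [0, 0, np.float64(25.8)]], [[46.2, -3.9, -3.1], [0, 0, np.float64(32.2)]]]
[[[7.4, -5.6, -0.6], [0, 0, np.float64(6.4)]]]
```

The column is complete and flat (top z ≈ 0.0515). Now back to the keeper handle at about (0.424,-0.2705).

Call:
{"api": "arm_command", "payload": {"motion": [[[8,4,-1],[0,0,6.4]],[[16,9,-1],[0,0,12.9]],[[25,13,-2],[0,0,19.3]],[[33,17,-3],[0,0,25.8]],[[41,21,-3],[0,0,32.2]]], "claw": -0.3, "newtons": 20}}

```text
time: 21.28
tool_pos: [0.4474, -0.2214, 0.1045]
ee_rot: [-0.001, -0.48, 0.877, 0.001]
contact_force: [-0.8, 0.7, -0.2]
grip_width: 0.0296
```

Call:
{"api": "arm_command", "payload": {"motion": [[[9,-1,-1],[0,0,6.4]],[[18,-2,-1],[0,0,12.9]],[[28,-2,-2],[0,0,19.3]],[[37,-3,-2],[0,0,25.8]],[[46,-4,-3],[0,0,32.2]]]}}

```text
time: 21.7
tool_pos: [0.4259, -0.2622, 0.1071]
ee_rot: [-0.001, -0.218, 0.976, 0.001]
contact_force: [0.6, 0.3, 0.2]
grip_width: 0.0298
```

Call:
{"api": "arm_command", "payload": {"motion": [[[7,-6,0],[0,0,6.4]],[[7,-6,0],[0,0,11.4]],[[7,-6,0],[0,0,11.4]],[[7,-6,0],[0,0,11.4]],[[7,-6,0],[0,0,11.4]]]}}

```text
time: 22.12
tool_pos: [0.4234, -0.2701, 0.1079]
ee_rot: [-0.0, -0.124, 0.992, 0.0]
contact_force: [-0.1, 0.1, -0.7]
grip_width: 0.0299
```

```bash
python3 - <<'E'
from plan import *
p,d,c=save('wrist','w15'); W=cloud(d,c)
q=W[(W[...,2]>.074)&(W[...,2]<.1)&(abs(W[...,0]-.423)<.02)&(abs(W[...,1]+.27)<.02)]
print(get_state()['time'],len(q),np.median(q,0),q.min(0),q.max(0)) if len(q) else print('none')
go(.424,-.2705,.0505,-166,5)
E
```

```text
22.1667 331 [ 0.42388003 -0.27378458  0.09339161] [ 0.41741423 -0.27776626  0.07443607] [ 0.42928596 -0.26584698  0.0960248 ]
from [ 0.4235 -0.2701  0.108 ] -165.7 dist/row 11.5 turn/row 0.05
[[[-0.1, -0.1, 11.5], [0, 0, np.float64(0.1)]], [[-0.2, -0.2, 23.0], [0, 0, np.float64(0.1)]], [[-0.2, -0.3, 34.5], [0, 0, np.float64(0.2)]], [[-0.3, -0.4, 46.0], [0, 0, np.float64(0.2)]], [[-0.4, -0.5, 57.5], [0, 0, np.float64(0.3)]]]
```

Call:
{"api": "arm_command", "payload": {"motion": [[[0,0,12],[0,0,0]],[[0,0,28],[0,0,0]],[[0,0,44],[0,0,0]],[[0,0,54],[0,0,0]],[[0,0,57],[0,0,0]]]}}

```text
time: 22.58
tool_pos: [0.4225, -0.2697, 0.0498]
ee_rot: [-0.001, -0.124, 0.992, 0.001]
contact_force: [-0.3, -0.4, 0.2]
grip_width: 0.0298
```

Call:
{"api": "arm_command", "payload": {"motion": [[[0,0,0],[0,0,0]],[[0,0,0],[0,0,0]],[[0,0,0],[0,0,0]],[[0,0,0],[0,0,0]]], "claw": -1}}

```text
time: 22.92
tool_pos: [0.4237, -0.2707, 0.0517]
ee_rot: [0.0, -0.123, 0.992, -0.0]
contact_force: [0.8, -0.9, -4.2]
grip_width: 0.0111
```

Call:
{"api": "arm_command", "payload": {"motion": [[[-5.4,-0.8,0],[0,0,-3.5]],[[-10.8,-1.2,0],[0,0,-6.9]],[[-16.2,-1.4,0],[0,0,-10.4]],[[-21.7,-1.2,0],[0,0,-13.8]],[[-27.1,-0.6,0],[0,0,-17.3]]]}}

```text
time: 23.33
tool_pos: [0.4497, -0.2645, 0.0516]
ee_rot: [-0.0, -0.272, 0.962, 0.0]
contact_force: [-0.9, 0.7, -1.9]
grip_width: 0.0108
```

Call:
{"api": "arm_command", "payload": {"motion": [[[-5.4,-0.8,0],[0,0,-3.5]],[[-10.8,-1.2,0],[0,0,-6.9]],[[-16.2,-1.4,0],[0,0,-10.4]],[[-21.7,-1.2,0],[0,0,-13.8]],[[-27.1,-0.6,0],[0,0,-17.3]]]}}

```text
time: 23.75
tool_pos: [0.4727, -0.2507, 0.0516]
ee_rot: [-0.001, -0.414, 0.91, 0.001]
contact_force: [-2.0, 1.2, -1.2]
grip_width: 0.0109
```

Call:
{"api": "arm_command", "payload": {"motion": [[[-5.4,-0.8,0],[0,0,-3.5]],[[-10.8,-1.2,0],[0,0,-6.9]],[[-16.2,-1.4,0],[0,0,-10.4]],[[-21.7,-1.2,0],[0,0,-13.8]],[[-27.1,-0.6,0],[0,0,-17.3]]]}}

```text
time: 24.17
tool_pos: [0.4904, -0.2307, 0.0516]
ee_rot: [-0.001, -0.546, 0.838, 0.001]
contact_force: [-3.7, 0.2, -0.3]
grip_width: 0.011
```

Call:
{"api": "arm_command", "payload": {"motion": [[[-5.4,-0.8,0],[0,0,-3.5]],[[-10.8,-1.2,0],[0,0,-6.9]],[[-16.2,-1.4,0],[0,0,-10.4]],[[-21.7,-1.2,0],[0,0,-13.8]],[[-27.1,-0.6,0],[0,0,-17.3]]]}}

```text
time: 24.58
tool_pos: [0.5013, -0.2066, 0.0516]
ee_rot: [-0.002, -0.666, 0.746, 0.001]
contact_force: [-4.4, 0.5, 0.4]
grip_width: 0.0108
```

Call:
{"api": "arm_command", "payload": {"motion": [[[-5.4,-0.8,0],[0,0,-3.5]],[[-10.8,-1.2,0],[0,0,-6.9]],[[-16.2,-1.4,0],[0,0,-10.4]],[[-21.7,-1.2,0],[0,0,-13.8]],[[-26,-0.7,0],[0,0,-16.5]]]}}

```text
time: 25.0
tool_pos: [0.5045, -0.1814, 0.0515]
ee_rot: [0.002, 0.766, -0.643, -0.002]
contact_force: [-5.9, -0.2, 0.8]
grip_width: 0.0111
```

Call:
{"api": "arm_command", "payload": {"motion": [[[-1,0,0],[0,0,0]],[[-2,0,0],[0,0,0]],[[-2,0,0],[0,0,0]],[[-2,0,0],[0,0,0]]]}}

```text
time: 25.33
tool_pos: [0.5045, -0.181, 0.0515]
ee_rot: [0.002, 0.765, -0.645, -0.001]
contact_force: [-4.2, -2.7, -0.6]
grip_width: 0.011
```

Call:
{"api": "arm_command", "payload": {"motion": [[[-2,0,0],[0,0,0]],[[-2,0,0],[0,0,0]],[[-2,0,0],[0,0,0]]]}}

```text
time: 25.58
tool_pos: [0.5045, -0.1809, 0.0516]
ee_rot: [0.003, 0.764, -0.645, 0.001]
contact_force: [-3.4, -6.7, -2.0]
grip_width: 0.011
```

Call:
{"api": "arm_command", "payload": {"motion": [[[2,0,0],[0,0,0]],[[2,0,0],[0,0,0]],[[2,0,0],[0,0,0]]], "claw": -0.3}}

```text
time: 25.83
tool_pos: [0.508, -0.1786, 0.0523]
ee_rot: [-0.001, 0.765, -0.644, 0.001]
contact_force: [0.5, 0.4, -0.1]
grip_width: 0.0301
```

Call:
{"api": "arm_command", "payload": {"motion": [[[0,0,-8],[0,0,0]],[[0,0,-30],[0,0,0]],[[0,0,-65],[0,0,0]],[[0,0,-100],[0,0,0]],[[0,0,-120],[0,0,0]]]}}

```text
time: 26.25
tool_pos: [0.5091, -0.1786, 0.1762]
ee_rot: [-0.001, 0.765, -0.644, 0.003]
contact_force: [1.1, -0.9, -0.5]
grip_width: 0.0303
```

Call:
{"api": "arm_command", "payload": {"motion": [[[0,-30,-20],[0,0,0]],[[0,-65,-40],[0,0,0]],[[0,-90,-50],[0,0,0]],[[0,-90,-50],[0,0,0]],[[0,-90,-50],[0,0,0]]]}}

```text
time: 26.67
tool_pos: [0.597, -0.162, 0.2226]
ee_rot: [-0.001, 0.766, -0.643, 0.001]
contact_force: [-0.6, 0.1, -0.2]
grip_width: 0.0299
```

```bash
python3 - <<'E'
from plan import *
s=get_state(); print(s['time'],s['tool_pos'],s['contact_force'])
p,d,c=save('side','s16'); W=cloud(d,c); p2,d2,c2=save('top','t16'); W2=cloud(d2,c2)
for w in(W,W2):
    q=w[(w[...,2]>.074)&(w[...,2]<.1)&(abs(w[...,0]-.505)<.03)&(abs(w[...,1]+.18)<.03)];print(len(q),((q.min(0)+q.max(0))/2).round(4),q.min(0).round(4),q.max(0).round(4))
a=cv2.resize(p[150:250,290:390],(400,400),interpolation=cv2.INTER_CUBIC)
b=cv2.resize(p2[190:270,285:365],(400,400),interpolation=cv2.INTER_CUBIC)
cv2.imwrite('pics/c16.png',np.hstack([a,b])[:,:,::-1])
E
```

```text
26.6667 [ 0.59697303 -0.16202632  0.22264739] [-0.62792006  0.08922298 -0.24113681]
52 [ 0.5062 -0.1793  0.0856] [ 0.5004 -0.1853  0.0755] [ 0.5119 -0.1733  0.0957]Traceback (most recent call last):
  File "<stdin>", line 5, in <module>
    return umr_minimum(a, axis, None, out, keepdims, initial, where)
ValueError: zero-size array to reduction operation minimum which has no identity
```

```bash
python3 - <<'E'
from plan import *
p,d,c=load('s16'); p2,d2,c2=save('wrist','w17'); u,v=proj([.471,-.1808,.062],c2)[0].astype(int); print(u,v)
v=min(max(v,60),340)
a=cv2.resize(p[150:250,290:390],(400,400),interpolation=cv2.INTER_CUBIC)
b=cv2.resize(p2[v-60:v+60,u-60:u+60],(400,400),interpolation=cv2.INTER_CUBIC)
cv2.imwrite('pics/c16.png',np.hstack([a,b])[:,:,::-1])
for n,x,y in(('dish',.419,.028),('bottle',.37,-.366),('pen',.326,-.152)):
    for f in('side0','s16'):
        _,dd,cc=load(f); W=cloud(dd,cc); q=W[(W[...,2]>.005)&(W[...,2]<.1)&(abs(W[...,0]-x)<.045)&(abs(W[...,1]-y)<.07)]; print(n,f,len(q),np.median(q,0).round(3))
E
```

```text
318 273
dish side0 267 [0.422 0.034 0.011]
dish s16 275 [0.421 0.034 0.01 ]
bottle side0 275 [ 0.37  -0.362  0.043]
bottle s16 272 [ 0.37  -0.362  0.043]
pen side0 187 [ 0.331 -0.143  0.011]
pen s16 189 [ 0.331 -0.14   0.011]
```

View pics/c16.png

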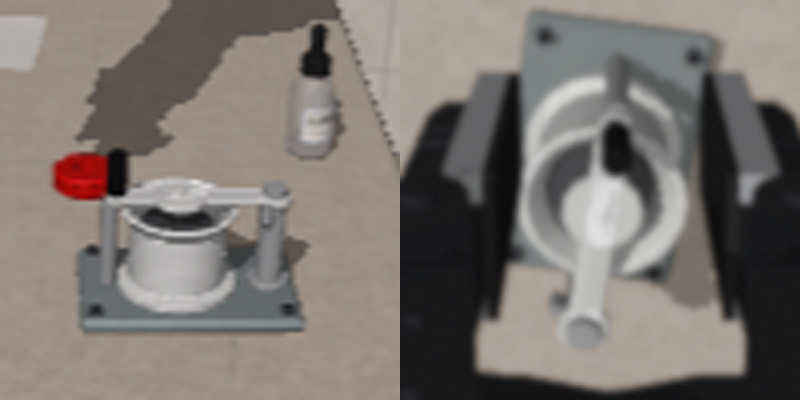

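The keeper lies across the middle of the mouth, with its handle over the rest post (side crop (118,172), wrist crop (615,148)). The rings are in the tube, the bystanders haven't moved and the gripper is clear. I'm handing in.

```bash
python3 -c "
from cell import *
print(job_done(), get_state()['time'])"
```

```text
the job is handed in; nothing more can be done
the job is handed in; nothing more can be done
```

I swung the keeper aside to about 1.5 rad and dropped the wide, medium and narrow rings into the tube in that order. Each was lowered until its underside was about 6 mm below the rim before I let go. I then swung the keeper back to its stop, released it and moved the arm clear. The job was handed in at about 27 s of the 72 s allowed; no verdict is reported.

**Last checks:**
- **Rings:** measured in the wrist camera's depth after each drop, the top faces were at z ≈ 23.4, 37.4 and 51.5 mm, against 24, 38 and 52 mm ideal. Slopes were 0.01 or less. I could not measure how well the rings are centred, but the bore leaves only 2 mm of play.
- **Keeper:** the handle was at (0.506, -0.1795), which puts the keeper at about 0 rad. It resisted a push of about 7 N before release, so it was against its stop.
- **Bystanders:** the dish and bottle read within 1 mm of their starting places and the pen within 3 mm, which is about the measurement noise.

**Disagreements:**
- **Fingertip height:** the cameras showed the real fingertips about 24 mm behind the reported TCP, so my first grip closed just above the handle without touching it. I corrected for this in every later move.
- **Final top picture:** my attempt to measure the handle from the top camera at the end found no points, probably because the arm blocked the view. I used the side and wrist cameras instead.

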